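# Hold a glaze colour cell in the inspection light

## Task

In the tile workshop, first swing the stiff green inspection lamp round on its post by its red peg, until it points straight at the bull's-eye of the white viewing screen. Then take the amber glass colour cell out of the tray, touching it by its two white frosted sides only, never on its clear faces, and hold it upright in the light path, about halfway between lens and bull's-eye and at their height, with its clear faces square to the light. Finish while still holding it there, and leave everything else standing as it is.

Things in the scene. Friction and masses are not known exactly. Their poses are not given: they have to be found in the camera images.
- lamp_stand: fixed stand of the lamp: dark round foot 120 mm across and 16 mm thick with a thin post; origin on the table at the post's axis, which is the vertical axis about which the lamp turns (its cap reaches 126 mm above the table)
- lamp_arm (a joint): the lamp's turn about the upright post, in rad, growing counter-clockwise seen from above, range -1.6 to 0.7; stiff (about 0.35 N m, 3 N at the peg), it stays where it is left; at 0 the lamp looks along the stand's own x axis
- lens (a point): centre of the pale round lens (28 mm) on the front of the lamp's green head, 165 mm from the post's axis and 110 mm above the table; its x axis is the direction of the light (level, straight away from the post), z is up. The head is a level cylinder 46 mm across and 72 mm long that ends just behind the lens
- lamp_peg (a point): point on the lamp's upright red peg, to be gripped from above: the peg is round, 16 mm across, stands on top of the head 120 mm from the post's axis and reaches from 132 to 177 mm above the table; this point is on its axis, 155 mm above the table
- screen: fixed viewing screen: white upright board 6 x 100 x 110 mm (its own x, y, z), top 160 mm above the table, on a wooden foot 70 x 90 mm, 12 mm thick; origin on the table under the board's middle; its front looks along its own -x, roughly to the lamp's post
- target (a point): centre of the bull's-eye (dark ring 48 mm across with a dark dot) on the front of the screen, 110 mm above the table; axes as the screen's
- tray: fixed wooden tray 290 x 100 mm (its own x, y) with walls 5 mm thick and 18 mm high and an inner floor 5 mm above the table; the three colour cells stand in it, in a row about 85 mm apart, in any order and turned a little; origin on the table at its centre
- amber: the amber colour cell: an upright block 24 x 32 x 70 mm (its own x, y, z), 80 to 150 g; origin at the centre of its underside. The faces that look along its own +y and -y (32 mm apart, 20 mm wide) are white frosted plates 3 mm thick, the only ones to be touched; the faces along +x and -x (24 mm apart) are clear, and light must pass through them along x
- amber_mid (a point): the middle of the amber cell, 35 mm above its underside; axes as the cell's
- blue: the same cell as the amber one (24 x 32 x 70 mm, origin at the centre of its underside), in blue; it stays in the tray
- green: the same cell as the amber one (24 x 32 x 70 mm, origin at the centre of its underside), in green; it stays in the tray
- bottle_purple: bystander: purple squeeze bottle, 64 mm across, 190 mm tall, origin at the centre of its underside
- bottle_white: bystander: white squeeze bottle, 64 mm across, 190 mm tall, origin at the centre of its underside
Things that resemble listed ones, but are neither listed nor needed, are in the scene too. What is shaped like the amber but pink is not meant.

How it is judged:
On the way, in this order (a step that is already met when the one before it is completed fails the run):
1. the lamp points at the bull's-eye and stays there: the lens axis passes within 16 mm of the bull's-eye's centre (y of target in the frame of lens between -0.016 and 0.016 m and velocity of joint lamp_arm between -0.05 and 0.05 rad/s), for 0.3 s.
2. the amber cell is held by both frosted sides, lifted 30 mm clear of the tray (contact force between the fingers and amber_c1 above 1 N and contact force between the fingers and amber_c2 above 1 N and height (world z) of amber above 0.035 m), for 0.2 s.
At the end, for the whole second after the job is handed in: Lamp at rest, axis within 16 mm of the bull's-eye; cell held still by both frosted sides only, its middle within 12 mm sideways and 18 mm in height of the lens axis, 30 mm or more from lens and screen, square and upright within 0.2 rad; touching no stand, screen, tray; the rest undisturbed (all of step 1 and contact force between the fingers and amber_c1 above 1 N and contact force between the fingers and amber_c2 above 1 N and contact force between amber and lamp_stand below 0.2 N and contact force between amber and screen below 0.2 N and contact force between amber and tray below 0.2 N and y of amber_mid in the frame of lens between -0.012 and 0.012 m and z of amber_mid in the frame of lens between -0.018 and 0.018 m and x of amber_mid in the frame of lens above 0.03 m and x of amber_mid in the frame of target below -0.03 m and angle between the x axis of amber and the x axis of lens, either way round below 0.2 rad and angle between each of amber, blue, green, bottle_purple, bottle_white's own z axis and vertical below 0.2 rad and linear speed of amber below 0.03 m/s and height (world z) of amber above 0.05 m); the arm keeps its last pose, push and grip.
It fails at once if the robot touches the clear part of the amber cell (over 0.5 N) (contact force between any of the fingers, the arm and amber_c0 above 0.5 N).
It fails at once if another cell or a bottle is moved more than 25 mm (distance of any of blue, green, bottle_purple, bottle_white from where it was at the start of the episode above 0.025 m).
It also fails if it takes over 54 s, if anything falls off the work surface, if the arm or the gripper's body presses on something with over 40 N, if the wrist force passes 120 N, or if a joint passes its speed limit or range.

## Robot

A 7-joint arm with a two-finger parallel gripper is mounted at the origin on the work surface. World frame = base frame: x ahead of the robot, y to its left, z up, the work surface at z = 0. Lengths are in m, angles in rad, forces in N, time in s.
With the tool pointing down it reaches from about 0.425 to 0.875 m from the base axis. Payload 4.7 kg.
Tool frame: the origin (TCP) lies at the very end of the fingers, on their centre line; the grasp point (between the pads) lies 19 mm behind it; z points along the fingers, y is the line along which they close (so a half turn about z gives the same grasp; the last joint's range is limited). The gripper opens to 85 mm and grips with 20 to 120 N. Pads are 22 mm wide; open, the fingers measure 114 mm over their backs; the gripper's body (76 mm by 85 mm) begins 54 mm behind the grasp point. The pads swing forward as they close: fully open they stand 13 mm farther back than shut.
Start: joints at [1.324, 0.321, -0.07, 1.45, 0.023, 1.371, -0.057], TCP at [0.168, -0.628, 0.197] pointing down, gripper open.
Joint ranges: [-2.86, 2.86], [-0.3, 2.09], [-1.38, 1.24], [0.06, 2.45], [-1.56, 4.7], [0.09, 2.05], [-2.69, 2.69]. Speed limits (rad/s): [2.57, 2.57, 3.14, 3.14, 3.14, 3.14, 3.14].

## Interface

Orientations are given as a unit quaternion [x, y, z, w].
In Python, from station import env, grab_frame, nets gives the robot as it stands.
- The arm moves only by the tool carry_out, never from a script. Its argument "increments" is a list of rows, each an object of numbers: "x", "y", "z": the shift along the tool's x, y, z in mm; "wx", "wy", "wz": the turn, a rotation vector about the tool's x, y, z in degrees; "jaw": the finger opening in mm, from 0 to 85.4. A call has 1 to 12 rows; each row is the pose to reach, as a shift and turn from the pose commanded when the call began, along the tool's axes at that moment; what a row does not reach only later rows make up. A row lasts 1/12 s, in which the tool goes at most 41.7 mm and 7.16 degrees, less where a joint would pass 70% of its speed; a pose out of reach is approached as far as the arm can. A call with a gripper value outside its range is refused whole. The fingers move at their own pace and stop on an object; "grip_force" is the grip in N (left out, the last holds). Time passes only in rows, so rows that repeat a pose let the fingers close. It gives the time, the measured TCP pose, the force, the opening and the grip force at its end, in the units of the state.
- env.get_obs(): the state, without advancing time (a new reading comes with each control period).
- grab_frame(name): name is "scene" or "side" or "wrist"; returns a dict with "frame" (420x560x3 uint8, red, green, blue), "camera_matrix" (3x3 intrinsics, pixels), "origin" and "attitude" of the camera in the world. Camera axes: x right, y up, looking along -z (the intrinsics and any distortion apply to the point x, -y, -z); pixel columns grow to the right and rows downward; lengths in m; the calibration is good to about 2 mm. The wrist camera is an equidistant fisheye: a pixel r from the principal point sees the ray r / f radians off the axis. A picture is of the moment at which its call begins. There is no depth.
- env.finish_job(): hands the job in; it is judged then, once.
Trained networks look in the newest picture that a camera, given by its name, has taken for a name from the list of things; names that differ only in an ending like _2 or _b are one class to them, and where a whole thing is asked for, a point or a joint stands for the part that bears it (a point fixed in the world has none). Each returns a list of dicts, best first, with "score" (0 to 1); they miss things now and then, are a little off and sometimes report something else, mostly with a low value. They report only what shows in the picture. A call takes as long as a camera call. They do not tell look-alikes from the thing itself.
- nets.find_in(camera, query): "extent" ([left, top, right, bottom] in pixels, round what is visible of it).
- nets.trace(camera, query): "mask" (420x560 bool, what is visible of it) and "extent" ([left, top, right, bottom] in pixels, round what is visible of it).
- nets.spot_point(camera, query): "point" ([column, row] in pixels: a listed point, or the origin of a listed thing).
The state is a dict: "time_s": time; "joint_pos": joint angles; "qd": joint speeds; "effort": joint torques, N m; "position": TCP position; "orientation": TCP orientation; "ft_force": force on the tool from outside, world axes, zero at the start; "ft_torque": the same for the moment, N m; "width": finger opening in m; "grip_force": force on a finger pad.
Only numpy, scipy, OpenCV 4.12 (cv2) and the standard library are available. Lean on these libraries where they do the work, as an engineer would, in place of code of your own. Each camera call takes 0.05 s, during which the arm holds its last target. There are 200 camera calls.

## Working session

There is one attempt and no reset: what is moved stays moved. The work goes in short steps, Python scripts to look and compute and a tool call to move; the robot and the scene stay as the last step left them, time stands still between calls to the robot, and variables do not carry over. Pictures are saved under pics/ and viewed, at most 10 in all, crops included, and the job is handed in when it is done.

Besides the shell and the picture viewer there is one more tool, called after ">>>" as name([rows], argument=value, ...), one row to a line, values as JSON. carry_out: Moves the arm, as the interface text tells. Its arguments: {"type":"object","properties":{"increments":{"type":"array"},"grip_force":{"type":"number"}},"required":["increments"]}

```bash
mkdir -p pics; cat > h.py <<'E'
import numpy as np, cv2
from scipy.spatial.transform import Rotation as R
from station import env, grab_frame, nets
def Rm(a):
    a=np.array(a,float); return a if a.shape==(3,3) else R.from_quat(a).as_matrix()
def ray(f,px,fish=False):
    K=np.array(f["camera_matrix"]); u=(px[0]-K[0,2])/K[0,0]; v=(px[1]-K[1,2])/K[1,1]
    if fish:
        r=np.hypot(u,v); s=np.sin(r)/max(r,1e-9); d=np.array([u*s,-v*s,-np.cos(r)])
    else: d=np.array([u,-v,-1.])
    return np.array(f["origin"]),Rm(f["attitude"])@d
def atz(f,px,z,fish=False):
    o,d=ray(f,px,fish); return o+d*(z-o[2])/d[2]
def proj(f,P,fish=False):
    K=np.array(f["camera_matrix"]); c=Rm(f["attitude"]).T@(np.array(P)-np.array(f["origin"])); x,y,z=c[0],-c[1],-c[2]
    if fish:
        r=np.hypot(x,y); t=np.arctan2(r,z); x,y,z=x/r*t,y/r*t,1
    return np.array([K[0,0]*x/z+K[0,2],K[1,1]*y/z+K[1,2]])
def tri(rs):
    A=0;b=0
    for o,d in rs:
        d=d/np.linalg.norm(d);M=np.eye(3)-np.outer(d,d);A=A+M;b=b+M@o
    return np.linalg.solve(A,b)
def save(f,n): cv2.imwrite("pics/"+n,f["frame"][:,:,::-1])
E
python3 - <<'E'
from h import *
o=env.get_obs(); print(o)
for c in ["scene","side","wrist"]:
    f=grab_frame(c); save(f,c+"0.png"); print(c,f["camera_matrix"],f["origin"],f["attitude"],[k for k in f])
    for q in ["lamp_stand","lens","lamp_peg","screen","target","tray","amber","amber_mid","blue","green","bottle_purple","bottle_white"]:
        try:
            print(q,[(np.round(r["point"]).tolist(),round(r["score"],2)) for r in nets.spot_point(c,q)][:3])
        except Exception as e: print(q,e)
E
```

```text
{'time_s': 0.0, 'joint_pos': array([ 1.32407145,  0.32182935, -0.07009312,  1.45167501,  0.0226133 ,
        1.37078843, -0.05689546]), 'qd': array([ 0.0003001 ,  0.00025977,  0.00021235, -0.00016989,  0.00052819,
        0.00054861,  0.00193513]), 'effort': array([ 1.53792412e-04, -4.93579173e+01, -3.82156866e-01, -3.14330041e+01,
        1.30008810e-02,  1.15783507e-02,  3.15287969e-05]), 'position': array([ 0.16741513, -0.6274489 ,  0.1960195 ]), 'orientation': array([ 9.91504916e-01,  1.30065701e-01, -1.77880097e-04, -9.39762048e-04]), 'ft_force': array([-0.14812588,  0.32802381, -0.15852934]), 'ft_torque': array([-0.0187453 ,  0.03133078, -0.03444933]), 'grip_force': 0.0, 'width': 0.08530165615038156}
scene [[439.73270106   0.         280.0978766 ]
 [  0.         439.73270106 210.73098522]
 [  0.           0.           1.        ]] [ 1.05545137 -0.55516167  0.85290131] [0.37687612 0.14340759 0.32407265 0.85578945] ['frame', 'camera_matrix', 'origin', 'attitude']
lamp_stand [([337.0, 207.0], 0.6)]
lens [([281.0, 175.0], 0.6), ([148.0, 312.0], 0.6), ([342.0, 162.0], 0.35)]
lamp_pe
[... 885 characters left out ...]
mber [([316.0, 327.0], 0.98), ([347.0, 391.0], 0.9), ([275.0, 296.0], 0.56)]
amber_mid [([276.0, 286.0], 0.93), ([349.0, 380.0], 0.75), ([321.0, 317.0], 0.65)]
blue [([276.0, 346.0], 0.7)]
green [([350.0, 316.0], 0.98)]
bottle_purple [([268.0, 171.0], 0.96)]
bottle_white [([225.0, 171.0], 0.97)]
wrist [[325.1922621    0.         279.04165532]
 [  0.         325.1922621  208.35390209]
 [  0.           0.           1.        ]] [ 0.24622447 -0.6058485   0.37273301] [-0.12760438  0.09781191 -0.60117706  0.78277461] ['frame', 'camera_matrix', 'origin', 'attitude']
lamp_stand []
lens []
lamp_peg []
screen []
target []
tray []
amber []
amber_mid []
blue []
green []
bottle_purple []
bottle_white []
```

View pics/scene0.png

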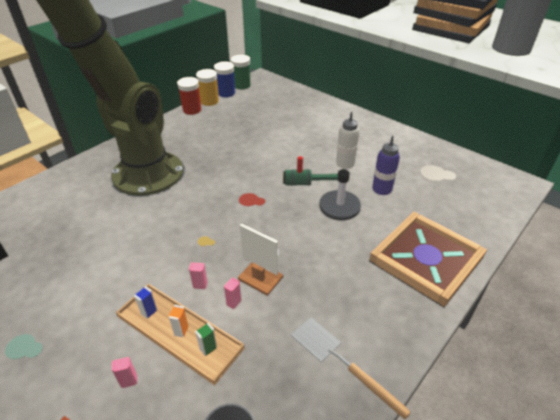

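View pics/side0.png

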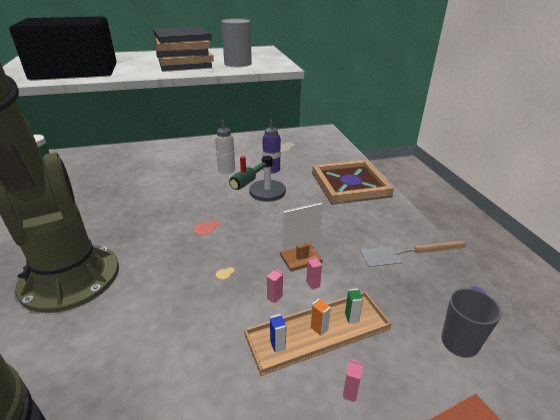

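```bash
cat > m.py <<'E'
from h import *
F={};
for c in ["scene","side"]:
    F[c]=grab_frame(c)
    for q,z in [("lamp_stand",0),("lens",.11),("lamp_peg",.155),("screen",0),("target",.11),("tray",0),("amber",.005),("amber_mid",.04),("blue",.005),("green",.005),("bottle_purple",0),("bottle_white",0)]:
        print(c,q,[(np.round(atz(F[c],r["point"],z),3).tolist(),round(r["score"],2)) for r in nets.spot_point(c,q)][:4])
E
python3 m.py; python3 - <<'E'
from h import *
a=cv2.imread('pics/scene0.png'); b=cv2.imread('pics/side0.png')
g=lambda im,x0,y0,x1,y1,s:cv2.resize(im[y0:y1,x0:x1],None,fx=s,fy=s,interpolation=cv2.INTER_CUBIC)
A=g(a,100,140,400,390,2.6); 
cv2.imwrite('pics/za.png',g(a,110,220,300,362,4.2)[:,:798]); 
cv2.imwrite('pics/zb.png',g(b,200,140,400,290,4))
E
```

```text
scene lamp_stand [([0.551, 0.249, 0.0], 0.73)]
scene lens [([0.432, 0.158, 0.11], 0.69), ([0.562, -0.075, 0.11], 0.28)]
scene lamp_peg [([0.475, 0.192, 0.155], 0.7), ([0.692, -0.332, 0.155], 0.33)]
scene screen [([0.559, -0.077, 0.0], 0.9)]
scene target [([0.566, -0.074, 0.11], 0.88)]
scene tray []
scene amber [([0.552, -0.438, 0.005], 0.96), ([0.477, -0.183, 0.005], 0.78), ([0.566, -0.17, 0.005], 0.69)]
scene amber_mid [([0.536, -0.297, 0.04], 0.95), ([0.544, -0.447, 0.04], 0.69), ([0.478, -0.187, 0.04], 0.68), ([0.557, -0.163, 0.04], 0.57)]
scene blue [([0.434, -0.316, 0.005], 0.58)]
scene green [([0.615, -0.289, 0.005], 0.69)]
scene bottle_purple [([0.601, 0.42, 0.0], 0.6)]
scene bottle_white [([0.439, 0.447, 0.0], 0.91)]
side lamp_stand [([0.543, 0.276, 0.0], 0.89)]
side lens []
side lamp_peg [([0.466, 0.18, 0.155], 0.64), ([0.409, 0.155, 0.155], 0.48)]
side screen []
side target [([0.566, -0.078, 0.11], 0.58)]
side tray [([0.529, -0.311, 0.0], 0.78)]
side amber [([0.54, -0.45, 0.005], 0.94), ([0.557, -0.172, 0.005], 0.8), ([0.531, -0.298, 0.005], 0.77), ([0.467, -0.19, 0.005], 0.57)]
side amber_mid [([0.561, -0.17, 0.04], 0.88), ([0.466, -0.194, 0.04], 0.81), ([0.534, -0.439, 0.04], 0.64), ([0.513, -0.327, 0.04], 0.2)]
side blue [([0.439, -0.32, 0.005], 0.83)]
side green [([0.601, -0.29, 0.005], 0.69)]
side bottle_purple [([0.599, 0.423, 0.0], 0.67)]
side bottle_white [([0.431, 0.465, 0.0], 0.79), ([0.608, -0.285, 0.0], 0.54), ([0.597, 0.399, 0.0], 0.38)]
```

View pics/za.png

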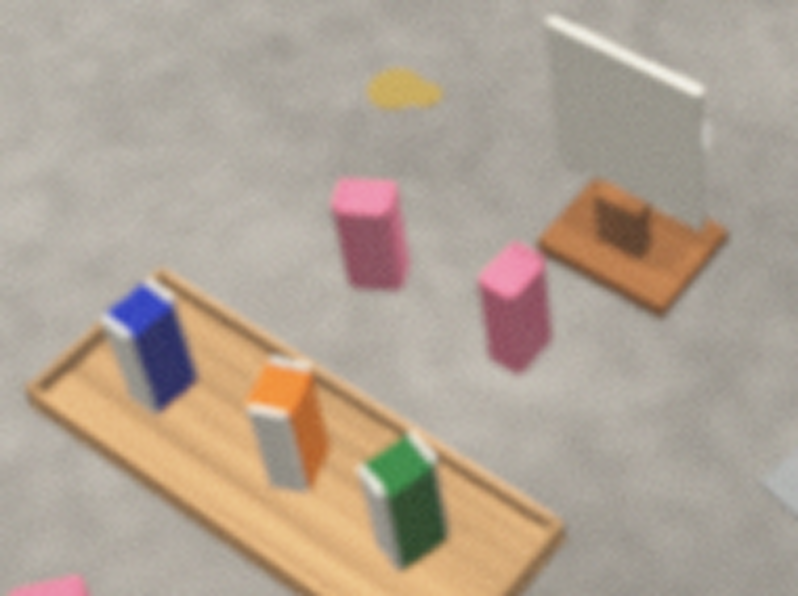

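View pics/zb.png

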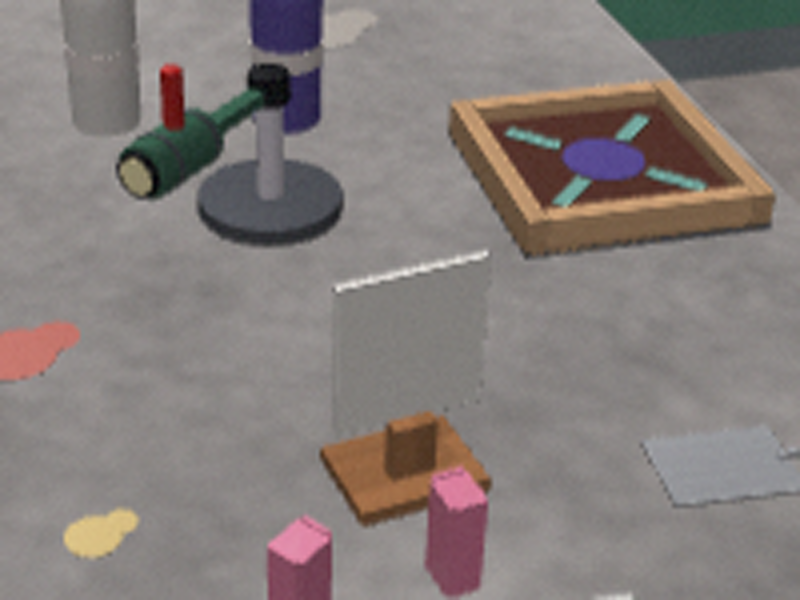

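```bash
python3 - <<'E'
from h import *
F={c:grab_frame(c) for c in ["scene","side"]}
E1=[]
for c,a,b in [("scene",(240.5,224),(277.4,241.7)),("side",(283.3,212),(322,203.3))]:
    print(c,"screen top",atz(F[c],a,.16)[:2],atz(F[c],b,.16)[:2])
print("cap side",atz(F["side"],(267.3,158),.126)[:2])
pk={}
for c in F:
    im=F[c]["frame"].astype(int); r,g,b=im[...,0],im[...,1],im[...,2]
    box={"scene":(285,150,320,185),"side":(232,150,256,182)}[c]
    def blob(m):
        z=np.zeros_like(m); x0,y0,x1,y1=box2; z[y0:y1,x0:x1]=m[y0:y1,x0:x1]; ys,xs=np.nonzero(z); return xs,ys
    box2=box; xs,ys=blob((r>90)&(r>2*g)&(r>2*b)); print(c,"peg",len(xs),xs.mean(),ys.min(),ys.max())
    pk[c]=(xs.mean(),ys.mean())
    box2={"scene":(333,165,355,190),"side":(258,152,278,172)}[c]
    xs,ys=blob((im.max(2)<45)); print(c,"cap",len(xs),xs.mean(),ys.mean(),xs.min(),xs.max(),ys.min(),ys.max())
    pk[c+"c"]=((xs.min()+xs.max())/2,(ys.min()+ys.max())/2)
    m=nets.trace(c,"lamp_stand"); 
    if m: print("stand ext",m[0]["extent"],m[0]["score"])
    # foot: dark
print("peg tri",tri([ray(F[c],pk[c]) for c in F]),[atz(F[c],pk[c],.1545) for c in F]);print("cap tri",tri([ray(F[c],pk[c+"c"]) for c in F]))
# foot bbox
for c in F:
    best=None
    for x in np.arange(.53,.58,.002):
        pass
def footbox(f,xy):
    t=np.linspace(0,6.28,60); P=[proj(f,(xy[0]+.06*np.cos(a),xy[1]+.06*np.sin(a),z)) for a in t for z in(0,.016)]; P=np.array(P); return np.r_[P.min(0),P.max(0)]
for c in F: print(c,footbox(F[c],(.548,.26)), footbox(F[c],(.545,.255)))
E
```

```text
scene screen top [ 0.514938   -0.08078362] [ 0.61415214 -0.06662741]
side screen top [ 0.51029281 -0.08652912] [ 0.60912959 -0.07305516]
cap side [0.55083588 0.25960566]
scene peg 54 299.3888888888889 157 171
scene cap 55 342.45454545454544 176.98181818181817 338 347 171 181
stand ext [278.4, 158.6, 358.7, 218.7] 0.84
side peg 71 242.40845070422534 156 171
side cap 81 267.320987654321 160.65432098765433 262 272 156 166
stand ext [231.7, 157.5, 275.9, 188.6] 0.7
peg tri [0.46242058 0.19137747 0.15267313] [array([0.46361606, 0.18987657, 0.1545    ]), array([0.46194773, 0.18714332, 0.1545    ])]
cap tri [0.55187866 0.27000798 0.11079914]
scene [315.02294868 189.94671206 357.27354219 221.79205745] [313.13970747 190.32665204 355.40940882 222.2295059 ]
side [248.33349144 179.47554676 285.21013978 202.71430726] [247.69842142 180.28986065 284.71781911 203.68121413]
```

```bash
cat >> h.py <<'E'
def to(*wps):
    "wps: (x,y,z,yaw_deg of tool y in world); prints increments in tool axes from measured pose"
    o=env.get_obs(); R0=R.from_quat(o["orientation"]); p0=o["position"]
    y0=R0.as_matrix()[:,1]; cur=np.degrees(np.arctan2(y0[1],y0[0]))
    print("t",round(o["time_s"],2),"pos",np.round(p0,4),"yaw",round(cur,1),"F",np.round(o["ft_force"],1),"w",round(o["width"],4),"g",round(o["grip_force"],1))
    for x,y,z,yaw in wps:
        d=R0.as_matrix().T@(np.array([x,y,z])-p0)*1000
        a=np.radians(yaw); Y=np.array([np.cos(a),np.sin(a),0]); Z=np.array([0,0,-1.]); Rt=np.c_[np.cross(Y,Z),Y,Z]
        w=np.degrees((R0.inv()*R.from_matrix(Rt)).as_rotvec())
        print(np.round(d,1),"w",np.round(w,1))
E
python3 - <<'E'
from h import *
to((.50,-.27,.27,-75),(.463,.1885,.25,-23),(.463,.1885,.138,-23))
E
```

```text
t 3.45 pos [ 0.1676 -0.6281  0.1972] yaw -75.1 F [-0.2 -0.3  0.6] w 0.0856 g 0.0
[ 413.5 -260.2  -72.9] w [ 0.   0.  -0.1]
[ 496.  -712.8  -52.9] w [  0.    0.  -52.1]
[ 496.  -712.8   59.1] w [  0.    0.  -52.1]
```

>>> carry_out([
  {"x":35,"y":-22,"z":-40},
  {"x":70,"y":-44,"z":-73},
  {"x":413,"y":-260,"z":-73},
  {"x":413,"y":-260,"z":-73},
  {"x":413,"y":-260,"z":-73},
  {"x":413,"y":-260,"z":-73},
  {"x":413,"y":-260,"z":-73},
  {"x":413,"y":-260,"z":-73},
  {"x":413,"y":-260,"z":-73},
  {"x":413,"y":-260,"z":-73},
  {"x":413,"y":-260,"z":-73},
  {"x":413,"y":-260,"z":-73},
])

```text
invalid input at $.increments[0]: expected keys x, y, z, wx, wy, wz, jaw
```

```bash
python3 - <<'E'
from h import *
f=grab_frame("wrist"); save(f,"w1.png")
im=f["frame"].astype(int); r,g,b=im[...,0],im[...,1],im[...,2]
for q in ["amber","amber_mid","blue","green"]:
    print(q,[(np.round(r_["point"]).tolist(),np.round(atz(f,r_["point"],.04 if 'mid' in q else .005,True),3).tolist(),round(r_["score"],2)) for r_ in nets.spot_point("wrist",q)][:4])
to((.50,-.10,.25,-50),(.463,.1885,.25,-23))
E
```

```text
amber []
amber_mid []
blue []
green []
t 3.7 pos [ 0.1676 -0.6281  0.1972] yaw -75.1 F [-0.3  0.  -0.8] w 0.0858 g 0.0
[ 457.3 -424.5  -52.9] w [  0.    0.  -25.1]
[ 496.  -712.8  -52.9] w [  0.    0.  -52.1]
```

View pics/w1.png

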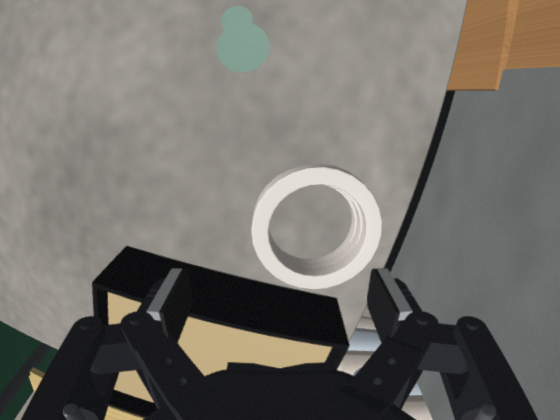

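The call was refused because every key is needed. The wrist picture still shows the start area: a white roll near (316,228) and a black case below it.

>>> carry_out([
  {"x":0,"y":0,"z":-40,"wx":0,"wy":0,"wz":0,"jaw":85},
  {"x":35,"y":-22,"z":-73,"wx":0,"wy":0,"wz":0,"jaw":85},
  {"x":413,"y":-260,"z":-73,"wx":0,"wy":0,"wz":0,"jaw":85},
  {"x":413,"y":-260,"z":-73,"wx":0,"wy":0,"wz":0,"jaw":85},
  {"x":413,"y":-260,"z":-73,"wx":0,"wy":0,"wz":0,"jaw":85},
  {"x":413,"y":-260,"z":-73,"wx":0,"wy":0,"wz":0,"jaw":85},
  {"x":413,"y":-260,"z":-73,"wx":0,"wy":0,"wz":0,"jaw":85},
  {"x":413,"y":-260,"z":-73,"wx":0,"wy":0,"wz":0,"jaw":85},
  {"x":413,"y":-260,"z":-73,"wx":0,"wy":0,"wz":0,"jaw":85},
  {"x":413,"y":-260,"z":-73,"wx":0,"wy":0,"wz":0,"jaw":85},
  {"x":413,"y":-260,"z":-73,"wx":0,"wy":0,"wz":0,"jaw":85},
  {"x":413,"y":-260,"z":-73,"wx":0,"wy":0,"wz":0,"jaw":85},
])

```text
time_s: 4.7
position: [0.4742, -0.2972, 0.27]
orientation: [0.992, 0.13, 0.0, 0.0]
ft_force: [0.2, -0.4, -0.2]
width: 0.085
grip_force: 0.0
```

```bash
python3 - <<'E'
from h import *
f=grab_frame("wrist"); save(f,"w2.png")
for q in ["amber","amber_mid","blue","green"]:
    print(q,[(np.round(r_["point"]).tolist(),np.round(atz(f,r_["point"],.04 if 'mid' in q else .005,True),3).tolist(),round(r_["score"],2)) for r_ in nets.spot_point("wrist",q)][:4])
to((.50,-.10,.25,-50),(.463,.1885,.25,-23))
E
```

```text
amber [([198.0, 149.0], [0.465, -0.182, 0.005], 0.95), ([207.0, 78.0], [0.563, -0.172, 0.005], 0.8), ([293.0, 118.0], [0.538, -0.298, 0.005], 0.79), ([388.0, 143.0], [0.543, -0.436, 0.005], 0.71)]
amber_mid [([197.0, 155.0], [0.464, -0.19, 0.04], 0.98), ([397.0, 150.0], [0.539, -0.439, 0.04], 0.84), ([292.0, 123.0], [0.534, -0.297, 0.04], 0.63), ([199.0, 76.0], [0.564, -0.169, 0.04], 0.56)]
blue [([284.0, 189.0], [0.44, -0.313, 0.005], 0.77)]
green [([297.0, 65.0], [0.61, -0.285, 0.005], 0.79)]
t 4.95 pos [ 0.4729 -0.2992  0.2695] yaw -75.0 F [-0.2 -0.4 -0.2] w 0.0848 g 0.0
[  77.6 -185.5   19.3] w [  0.   0. -25.]
[ 116.3 -473.7   19.1] w [  0.    0.1 -52. ]
```

View pics/w2.png

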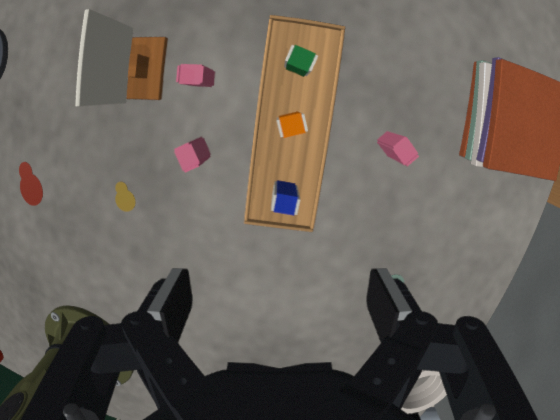

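>>> carry_out([
  {"x":116,"y":-474,"z":19,"wx":0,"wy":0,"wz":-52,"jaw":60},
  {"x":116,"y":-474,"z":19,"wx":0,"wy":0,"wz":-52,"jaw":60},
  {"x":116,"y":-474,"z":19,"wx":0,"wy":0,"wz":-52,"jaw":60},
  {"x":116,"y":-474,"z":19,"wx":0,"wy":0,"wz":-52,"jaw":60},
  {"x":116,"y":-474,"z":19,"wx":0,"wy":0,"wz":-52,"jaw":60},
  {"x":116,"y":-474,"z":19,"wx":0,"wy":0,"wz":-52,"jaw":60},
  {"x":116,"y":-474,"z":19,"wx":0,"wy":0,"wz":-52,"jaw":60},
  {"x":116,"y":-474,"z":19,"wx":0,"wy":0,"wz":-52,"jaw":60},
  {"x":116,"y":-474,"z":19,"wx":0,"wy":0,"wz":-52,"jaw":60},
  {"x":116,"y":-474,"z":19,"wx":0,"wy":0,"wz":-52,"jaw":60},
  {"x":116,"y":-474,"z":19,"wx":0,"wy":0,"wz":-52,"jaw":60},
  {"x":116,"y":-474,"z":19,"wx":0,"wy":0,"wz":-52,"jaw":60},
])

```text
time_s: 5.95
position: [0.4628, 0.1909, 0.2509]
orientation: [0.834, 0.551, 0.001, 0.0]
ft_force: [0.0, -0.3, 0.8]
width: 0.0598
grip_force: 0.0
```

```bash
python3 - <<'E'
from h import *
f=grab_frame("wrist"); save(f,"w3.png")
for q,z in [("lamp_peg",.155),("lens",.11),("lamp_stand",0),("target",.11),("screen",0)]:
    print(q,[(np.round(r_["point"]).tolist(),np.round(atz(f,r_["point"],z,True),3).tolist(),round(r_["score"],2)) for r_ in nets.spot_point("wrist",q)][:4])
print(proj(f,(.463,.1885,.177),True),proj(f,(.552,.269,.126),True),proj(f,(.562,-.0735,.11),True))
to((.463,.1885,.25,-23),(.463,.1885,.138,-23))
E
```

```text
lamp_peg [([278.0, 197.0], [0.462, 0.194, 0.155], 0.98)]
lens [([413.0, 388.0], [0.53, -0.187, 0.11], 0.39)]
lamp_stand [([320.0, 83.0], [0.554, 0.272, 0.0], 0.56)]
target []
screen [([399.0, 291.0], [0.564, -0.072, 0.0], 0.88)]
[281.16260068 209.8629024 ] [335.99239432  78.57441344] [422.27810331 334.15278424]
t 6.25 pos [0.4638 0.1863 0.2503] yaw -23.3 F [ 0.6  0.6 -0.7] w 0.0598 g 0.0
[ 1.7 -1.6  0.3] w [ 0.   0.1 -0.3]
[  1.8  -1.6 112.3] w [ 0.   0.1 -0.3]
```

View pics/w3.png

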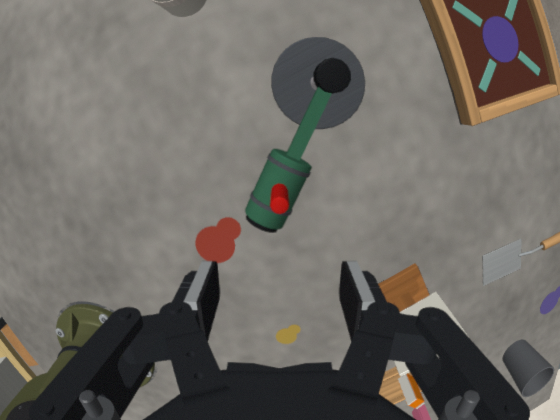

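```bash
python3 - <<'E'
from h import *
f=grab_frame("wrist")
for n,px,z in [("pegtop",(280,204),.177),("pegbase",(279,188),.132),("cap",(332,75),.126),("foot",(318,82.5),.012),]: print(n,atz(f,px,z,True))
E
```

```text
pegtop [0.46508564 0.18888291 0.177     ]
pegbase [0.46488407 0.19032435 0.132     ]
cap [0.55080521 0.26825869 0.126     ]
foot [0.55143919 0.26783234 0.012     ]
```

>>> carry_out([
  {"x":0,"y":0,"z":40,"wx":0,"wy":0,"wz":0,"jaw":60},
  {"x":0,"y":0,"z":80,"wx":0,"wy":0,"wz":0,"jaw":60},
  {"x":0,"y":0,"z":100,"wx":0,"wy":0,"wz":0,"jaw":60},
  {"x":0,"y":0,"z":110,"wx":0,"wy":0,"wz":0,"jaw":60},
  {"x":0,"y":0,"z":110,"wx":0,"wy":0,"wz":0,"jaw":5},
  {"x":0,"y":0,"z":110,"wx":0,"wy":0,"wz":0,"jaw":5},
  {"x":0,"y":0,"z":110,"wx":0,"wy":0,"wz":0,"jaw":5},
  {"x":0,"y":0,"z":110,"wx":0,"wy":0,"wz":0,"jaw":5},
  {"x":0,"y":0,"z":110,"wx":0,"wy":0,"wz":0,"jaw":5},
  {"x":0,"y":0,"z":110,"wx":0,"wy":0,"wz":0,"jaw":5},
], grip_force=40)

```text
time_s: 7.13
position: [0.4648, 0.1897, 0.1431]
orientation: [0.834, 0.551, 0.002, 0.001]
ft_force: [-0.8, -1.3, 6.5]
width: 0.005
grip_force: 3.2
```

```bash
python3 - <<'E'
from h import *
post=np.array([.552,.2685]); tgt=np.array([.562,-.0735])
e=tgt-post; af=np.degrees(np.arctan2(e[1],e[0])); p=env.get_obs()["position"][:2]-post
r=np.linalg.norm(p); a0=np.degrees(np.arctan2(p[1],p[0])); print(r,a0,af)
W=[]
for k in range(1,11):
    a=a0+(af-a0)*k/10; W.append((*(post+.1195*np.array([np.cos(np.radians(a)),np.sin(np.radians(a))])),.140,-23+(a-a0)*0))
to(*W)
E
```

```text
0.11751625496169593 -137.88004268283643 -88.3251620094708
t 7.13 pos [0.4648 0.1897 0.1431] yaw -23.1 F [-0.8 -1.3  6.5] w 0.005 g 3.2
[-5.7  8.7  3.1] w [ 0.2 -0.1 -0.1]
[-8.8 18.6  3.1] w [ 0.2 -0.1 -0.1]
[-11.   28.7   3.2] w [ 0.2 -0.1 -0.1]
[-12.4  38.9   3.2] w [ 0.2 -0.1 -0.1]
[-12.8  49.2   3.2] w [ 0.2 -0.1 -0.1]
[-12.4  59.6   3.3] w [ 0.2 -0.1 -0.1]
[-11.1  69.8   3.3] w [ 0.2 -0.1 -0.1]
[-8.9 79.9  3.4] w [ 0.2 -0.1 -0.1]
[-5.8 89.8  3.4] w [ 0.2 -0.1 -0.1]
[-1.9 99.3  3.4] w [ 0.2 -0.1 -0.1]
```

```bash
python3 - <<'E'
from h import *
g=lambda im,x0,y0,x1,y1,s:cv2.resize(im[y0:y1,x0:x1],None,fx=s,fy=s,interpolation=cv2.INTER_CUBIC)
a=grab_frame("wrist")["frame"]; b=grab_frame("side")["frame"]
A=g(a,200,140,360,340,3); B=g(b,190,90,310,240,3.333)
h=min(A.shape[0],B.shape[0]); cv2.imwrite("pics/c4.png",np.hstack([A[:h,:400],B[:h,:400]])[:,:,::-1]); print(A.shape,B.shape)
E
```

```text
(600, 480, 3) (500, 400, 3)
```

View pics/c4.png

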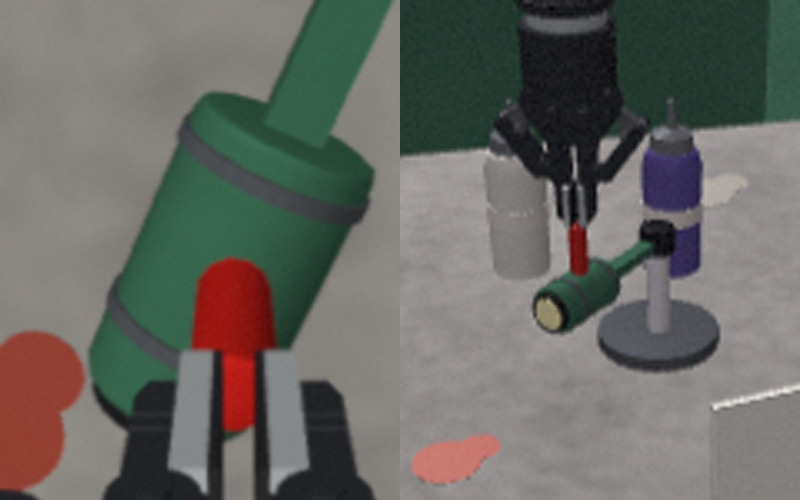

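```bash
python3 - <<'E'
from h import *
o=env.get_obs();p=o["position"];print(o["position"],o["width"],o["grip_force"],o["ft_force"])
f=grab_frame("side"); q=proj(f,p); print("side TCP",q,(q-[190,90])*3.333+[400,0]); 
for z in (.132,.177): print((proj(f,(.464,.189,z))-[190,90])*3.333+[400,0])
w=grab_frame("wrist"); q=proj(w,p,True); print("wrist TCP",(q-[200,140])*3)
for z in (.132,.177): print((proj(w,(.464,.189,z),True)-[200,140])*3)
s=grab_frame("scene"); print(proj(s,p),proj(s,(.464,.189,.177)))
q=proj(s,p).astype(int); cv2.imwrite("pics/c5.png",cv2.resize(s["frame"][q[1]-60:q[1]+40,q[0]-60:q[0]+70],None,fx=4,fy=4)[:,:,::-1])
E
```

```text
[0.46481542 0.18968566 0.14307877] 0.00525574985188478 3.2018169946968555 [-0.53997819 -0.49723243  6.33069121]
side TCP [243.43524047 166.31091137] [578.09965647 254.34426759]
[577.89460031 266.19405953]
[575.43869064 219.13228443]
wrist TCP [240.55968603 318.91069506]
[237.82822502 300.60635894]
[239.28521315 409.49269812]
[299.56686401 167.21428488] [299.53164315 156.8294967 ]
```

View pics/c5.png

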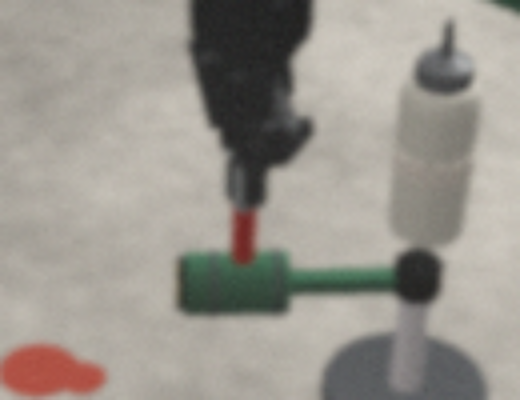

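The wrist, side and scene views agree: the closed finger tips sit on top of the peg, about z 0.175, while the reported TCP is 0.143. So the real tips are about 34 mm behind the reported TCP. I'll open, go lower in steps and watch the force.

>>> carry_out([
  {"x":0,"y":0,"z":-10,"wx":0,"wy":0,"wz":0,"jaw":60},
  {"x":0,"y":0,"z":-10,"wx":0,"wy":0,"wz":0,"jaw":60},
  {"x":0,"y":0,"z":-10,"wx":0,"wy":0,"wz":0,"jaw":60},
  {"x":0,"y":0,"z":-10,"wx":0,"wy":0,"wz":0,"jaw":60},
  {"x":0,"y":0,"z":-10,"wx":0,"wy":0,"wz":0,"jaw":60},
  {"x":0,"y":0,"z":0,"wx":0,"wy":0,"wz":0,"jaw":60},
  {"x":0,"y":0,"z":5,"wx":0,"wy":0,"wz":0,"jaw":60},
  {"x":0,"y":0,"z":10,"wx":0,"wy":0,"wz":0,"jaw":60},
  {"x":0,"y":0,"z":15,"wx":0,"wy":0,"wz":0,"jaw":60},
  {"x":0,"y":0,"z":15,"wx":0,"wy":0,"wz":0,"jaw":60},
])

```text
time_s: 8.22
position: [0.462, 0.1887, 0.1239]
orientation: [0.834, 0.552, -0.001, -0.001]
ft_force: [-0.4, -1.1, -0.6]
width: 0.0599
grip_force: 0.0
```

```bash
python3 - <<'E'
from h import *
to((.464,.189,.106,-23))
g=lambda im,x0,y0,x1,y1,s:cv2.resize(im[y0:y1,x0:x1],None,fx=s,fy=s,interpolation=cv2.INTER_CUBIC)
a=grab_frame("wrist")["frame"]; fb=grab_frame("side");b=fb["frame"]
A=g(a,200,140,360,340,2.5); B=g(b,190,90,310,240,3.333)
cv2.imwrite("pics/c6.png",np.hstack([A[:500,:400],B[:500,:400]])[:,:,::-1])
E
```

```text
t 8.22 pos [0.462  0.1887 0.1239] yaw -23.0 F [-0.4 -1.1 -0.6] w 0.0599 g 0.0
[ 1.1  1.8 17.9] w [-0.1  0.1 -0. ]
```

View pics/c6.png

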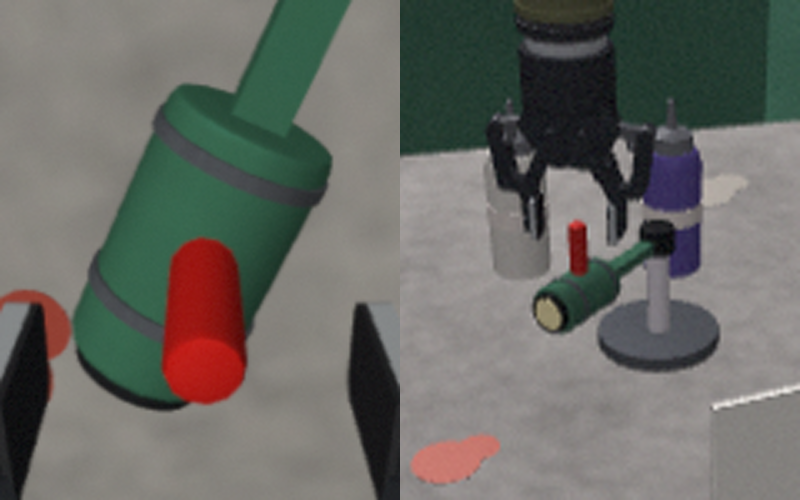

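The pads now straddle the peg, with tips at about z 0.157. I'll go 8 mm lower and close. All 10 pictures are used, so from here I rely on numbers only.

>>> carry_out([
  {"x":1,"y":2,"z":4,"wx":0,"wy":0,"wz":0,"jaw":60},
  {"x":1,"y":2,"z":8,"wx":0,"wy":0,"wz":0,"jaw":60},
  {"x":1,"y":2,"z":8,"wx":0,"wy":0,"wz":0,"jaw":10},
  {"x":1,"y":2,"z":8,"wx":0,"wy":0,"wz":0,"jaw":10},
  {"x":1,"y":2,"z":8,"wx":0,"wy":0,"wz":0,"jaw":10},
  {"x":1,"y":2,"z":8,"wx":0,"wy":0,"wz":0,"jaw":10},
  {"x":1,"y":2,"z":8,"wx":0,"wy":0,"wz":0,"jaw":10},
  {"x":1,"y":2,"z":8,"wx":0,"wy":0,"wz":0,"jaw":10},
  {"x":1,"y":2,"z":8,"wx":0,"wy":0,"wz":0,"jaw":10},
], grip_force=40)

```text
time_s: 9.07
position: [0.4648, 0.1892, 0.1176]
orientation: [0.834, 0.552, -0.0, -0.0]
ft_force: [-3.3, -0.7, 4.1]
width: 0.0144
grip_force: 39.1
```

```bash
cat > arc.py <<'E'
from h import *
post=np.array([.552,.2685]); tgt=np.array([.562,-.0735])
e=tgt-post; af=np.degrees(np.arctan2(e[1],e[0])); p=env.get_obs()["position"]; q=p[:2]-post
r=np.linalg.norm(q); a0=np.degrees(np.arctan2(q[1],q[0])); print(r,a0,af)
c=lambda a:r*np.array([np.cos(np.radians(a)),np.sin(np.radians(a))])
to(*[(*(post+c(a0+(af-a0)*k/10)),p[2],-23) for k in range(1,11)])
E
python3 arc.py
```

```text
0.11790734814045663 -137.72504584330974 -88.3251620094708
t 9.07 pos [0.4648 0.1892 0.1176] yaw -23.0 F [-3.3 -0.7  4.1] w 0.0144 g 39.1
[-3.8  9.4 -0. ] w [-0.  0. -0.]
[-6.9 19.1 -0. ] w [-0.  0. -0.]
[-9. 29. -0.] w [-0.  0. -0.]
[-10.3  39.1  -0. ] w [-0.  0. -0.]
[-10.8  49.3  -0. ] w [-0.  0. -0.]
[-10.3  59.4  -0. ] w [-0.  0. -0.]
[-9.  69.5 -0. ] w [-0.  0. -0.]
[-6.8 79.4 -0. ] w [-0.  0. -0.]
[-3.8 89.1 -0. ] w [-0.  0. -0.]
[ 0.  98.5 -0.1] w [-0.  0. -0.]
```

>>> carry_out([
  {"x":-3.8,"y":9.4,"z":0,"wx":0,"wy":0,"wz":0,"jaw":10},
  {"x":-6.9,"y":19,"z":0,"wx":0,"wy":0,"wz":0,"jaw":10},
  {"x":-9,"y":29,"z":0,"wx":0,"wy":0,"wz":0,"jaw":10},
  {"x":-10.3,"y":39,"z":0,"wx":0,"wy":0,"wz":0,"jaw":10},
  {"x":-10.8,"y":49,"z":0,"wx":0,"wy":0,"wz":0,"jaw":10},
  {"x":-10.3,"y":59,"z":0,"wx":0,"wy":0,"wz":0,"jaw":10},
  {"x":-9,"y":69.5,"z":0,"wx":0,"wy":0,"wz":0,"jaw":10},
  {"x":-6.8,"y":79,"z":0,"wx":0,"wy":0,"wz":0,"jaw":10},
  {"x":-3.8,"y":89,"z":0,"wx":0,"wy":0,"wz":0,"jaw":10},
  {"x":0,"y":98.5,"z":0,"wx":0,"wy":0,"wz":0,"jaw":10},
  {"x":0,"y":98.5,"z":0,"wx":0,"wy":0,"wz":0,"jaw":10},
  {"x":0,"y":98.5,"z":0,"wx":0,"wy":0,"wz":0,"jaw":10},
])

```text
time_s: 10.07
position: [0.558, 0.1476, 0.1175]
orientation: [0.835, 0.55, 0.0, 0.002]
ft_force: [2.2, -6.0, 0.1]
width: 0.0145
grip_force: 39.6
```

```bash
cat > lm.py <<'E'
from h import *
to((.5555,.149,.1176,-23))
for c in ["scene","side","wrist"]:
    f=grab_frame(c); fi=c=="wrist"
    print(c,"pred peg",np.round(proj(f,(.5555,.149,.155),fi)), "lens",np.round(proj(f,(.5568,.1036,.11),fi)))
    for q,z in [("lamp_peg",.155),("lens",.11),("lamp_stand",0),("screen",0),("target",.11)]:
        print(" ",q,[(np.round(r["point"]).tolist(),np.round(atz(f,r["point"],z,fi),3).tolist(),round(r["score"],2)) for r in nets.spot_point(c,q)][:3])
E
python3 lm.py
```

```text
t 10.07 pos [0.558  0.1476 0.1175] yaw -23.2 F [ 2.2 -6.   0.1] w 0.0145 g 39.6
[ 0.4 -2.8 -0.1] w [ 0.2  0.1 -0.2]
scene pred peg [317. 185.] lens [306. 208.]
  lamp_peg [([319.0, 187.0], [0.564, 0.145, 0.155], 0.59)]
  lens [([307.0, 208.0], [0.56, 0.107, 0.11], 0.6)]
  lamp_stand [([336.0, 205.0], [0.544, 0.269, 0.0], 0.7), ([147.0, 310.0], [0.432, -0.315, 0.0], 0.18)]
  screen [([261.0, 282.0], [0.572, -0.081, 0.0], 0.82)]
  target [([262.0, 247.0], [0.566, -0.068, 0.11], 0.88)]
side pred peg [277. 166.] lens [282. 187.]
  lamp_peg [([270.0, 170.0], [0.529, 0.131, 0.155], 0.71), ([282.0, 163.0], [0.573, 0.16, 0.155], 0.64), ([277.0, 345.0], [0.41, -0.426, 0.155], 0.19)]
  lens [([285.0, 185.0], [0.569, 0.115, 0.11], 0.72)]
  lamp_stand [([265.0, 194.0], [0.54, 0.253, 0.0], 0.66), ([281.0, 164.0], [0.643, 0.446, 0.0], 0.36)]
  screen [([299.0, 263.0], [0.553, -0.091, 0.0], 0.92)]
  target [([306.0, 221.0], [0.572, -0.067, 0.11], 0.92)]
wrist pred peg [275. 278.] lens [304. 296.]
  lamp_peg [([278.0, 265.0], [0.56, 0.155, 0.155], 0.95)]
  lens []
  lamp_stand [([221.0, 74.0], [0.554, 0.27, 0.0], 0.66)]
  screen []
  target []
```

>>> carry_out([
  {"x":0,"y":0,"z":0,"wx":0,"wy":0,"wz":0,"jaw":60},
  {"x":0,"y":0,"z":0,"wx":0,"wy":0,"wz":0,"jaw":60},
  {"x":0,"y":0,"z":0,"wx":0,"wy":0,"wz":0,"jaw":60},
  {"x":0,"y":0,"z":0,"wx":0,"wy":0,"wz":0,"jaw":60},
  {"x":0,"y":0,"z":0,"wx":0,"wy":0,"wz":0,"jaw":60},
  {"x":0,"y":0,"z":-40,"wx":0,"wy":0,"wz":0,"jaw":60},
  {"x":0,"y":0,"z":-80,"wx":0,"wy":0,"wz":0,"jaw":60},
  {"x":0,"y":0,"z":-120,"wx":0,"wy":0,"wz":0,"jaw":60},
  {"x":0,"y":0,"z":-160,"wx":0,"wy":0,"wz":0,"jaw":60},
  {"x":0,"y":0,"z":-180,"wx":0,"wy":0,"wz":0,"jaw":60},
  {"x":0,"y":0,"z":-180,"wx":0,"wy":0,"wz":0,"jaw":60},
])

```text
time_s: 11.88
position: [0.5581, 0.1524, 0.3033]
orientation: [0.834, 0.552, 0.004, 0.002]
ft_force: [-0.5, 0.5, 1.1]
width: 0.0602
grip_force: 0.0
```

```bash
cat > seg.py <<'E'
from h import *
def seg(f,m,box):
    z=np.zeros(m.shape,np.uint8); x0,y0,x1,y1=[int(max(0,v)) for v in box]; z[y0:y1,x0:x1]=m[y0:y1,x0:x1]
    n,l,s,c=cv2.connectedComponentsWithStats(z); k=1+np.argmax(s[1:,4]); return l==k
def lampseg(c):
    f=grab_frame(c); fi=c=="wrist"; im=f["frame"].astype(int); r,g,b=im[...,0],im[...,1],im[...,2]
    pp=proj(f,(.556,.149,.155),fi); k=30 if not fi else 50
    m=seg(f,(r>90)&(r>2*g)&(r>2*b),(pp[0]-k,pp[1]-k,pp[0]+k,pp[1]+k)); ys,xs=np.nonzero(m)
    pc=(xs.mean(),ys.mean())
    gp=proj(f,(.556,.149,.11),fi); k=40 if not fi else 80
    G=seg(f,(g>r*1.25)&(g>b*1.1)&(g<150),(gp[0]-k,gp[1]-k,gp[0]+k,gp[1]+k)); gy,gx=np.nonzero(G)
    print(c,"peg px",np.round(pc,1),len(xs),atz(f,pc,.1545,fi)[:2],"green",len(gx),np.round((gx.mean(),gy.mean()),1),atz(f,(gx.mean(),gy.mean()),.115,fi)[:2],"pred",np.round(pp,1))
    return f,pc
E
python3 - <<'E'
from seg import *
P={c:lampseg(c) for c in ["scene","side","wrist"]}
print("tri",tri([ray(P[c][0],P[c][1]) for c in ["scene","side"]]))
to((.5555,.149,.25,-23))
E
python3 lm.py
```

```text
scene peg px [319.4 185.4] 61 [0.56026453 0.15208606] green 318 [323.8 194.5] [0.56356176 0.1703182 ] pred [317.3 185.2]
side peg px [278.7 165.8] 67 [0.55873637 0.14773641] green 160 [277.5 179. ] [0.55428882 0.14271023] pred [277.6 165.6]
wrist peg px [281.7 182.8] 315 [0.55934592 0.15304396] green 1096 [259.1 130.8] [0.55618528 0.20801202] pred [280.2 187.7]
tri [0.55966043 0.15295912 0.15257166]
t 12.03 pos [0.5555 0.1507 0.2966] yaw -23.0 F [ 0.3  0.3 -0.5] w 0.0601 g 0.0
[-1.5  0.7 46.6] w [-0.  0. -0.]
t 12.03 pos [0.5555 0.1507 0.2966] yaw -23.0 F [ 0.3  0.3 -0.5] w 0.0601 g 0.0
[ -1.4   0.8 179. ] w [-0.  0. -0.]
scene pred peg [317. 185.] lens [306. 208.]
  lamp_peg [([321.0, 187.0], [0.568, 0.148, 0.155], 0.97)]
  lens [([306.0, 208.0], [0.557, 0.104, 0.11], 0.63)]
  lamp_stand [([338.0, 207.0], [0.552, 0.265, 0.0], 0.83)]
  screen [([261.0, 280.0], [0.568, -0.077, 0.0], 0.82)]
  target [([260.0, 248.0], [0.566, -0.071, 0.11], 0.7)]
side pred peg [277. 166.] lens [282. 187.]
  lamp_peg [([284.0, 165.0], [0.573, 0.149, 0.155], 0.92)]
  lens [([284.0, 185.0], [0.564, 0.112, 0.11], 0.59)]
  lamp_stand [([265.0, 190.0], [0.546, 0.275, 0.0], 0.81)]
  screen [([301.0, 263.0], [0.557, -0.092, 0.0], 0.95)]
  target [([318.0, 331.0], [0.494, -0.384, 0.11], 0.42)]
wrist pred peg [280. 187.] lens [296. 211.]
  lamp_peg []
  lens [([299.0, 207.0], [0.562, 0.108, 0.11], 0.77)]
  lamp_stand [([245.0, 85.0], [0.553, 0.272, 0.0], 0.63)]
  screen [([334.0, 278.0], [0.563, -0.071, 0.0], 0.95)]
  target [([345.0, 321.0], [0.56, -0.077, 0.11], 0.66)]
```

```bash
cat > tg.py <<'E'
from seg import *
def run():
    f=grab_frame("wrist"); im=f["frame"].astype(int); mx=im.max(2)
    cp=proj(f,(.552,.2685,.118),True)
    try:
        m=seg(f,mx<50,(cp[0]-25,cp[1]-25,cp[0]+25,cp[1]+25)); y,x=np.nonzero(m); c=cv2.minEnclosingCircle(np.c_[x,y].astype(np.float32)); print("cap",len(x),c,atz(f,(x.mean(),y.mean()),.12,True)[:2])
    except Exception as e: print(e)
    t=nets.trace("wrist","screen")
    if t:
        m=t[0]["mask"]; print("scr",t[0]["extent"],m.sum())
    P=np.array([proj(f,(.5627+.05*s,-.0735+.007*s,z),True) for s in(-1,1) for z in(.05,.16)]); print("pred corners",np.round(P,0).tolist())
    x0,y0=np.floor(P.min(0)).astype(int)-6; x1,y1=np.ceil(P.max(0)).astype(int)+6
    sub=mx[y0:y1,x0:x1]; print(x0,y0); 
    print("\n".join(" ".join("%3d"%v for v in row[::2]) for row in sub[::2]))
    return f
if __name__=="__main__": run()
E
python3 tg.py
```

```text
cap 764 ((231.3709716796875, 78.5), 16.0162410736084) [0.55182797 0.27269003]
scr [302.7, 252.2, 352.9, 357.6] 2870
pred corners [[311.0, 310.0], [318.0, 357.0], [368.0, 281.0], [388.0, 324.0]]
305 274
124 131 138 148 145 137 138 137 137 139 135 130 126 130 134 136 136 134  35  23  21  20  31  70 131 133 132 133 131  82  35  36  37  62 124 127 125 122 121 121 124 124 123 118 122
136 143 146 138 138 137 136 136 135 130 127 130 134 134 137 138 140 130  31  21  27  23  29  36 123 131 135 134 133 121  44  38  39  37  50 118 123 122 122 124 124 126 124 121 121
148 139 138 137 138 137 135 131 127 129 134 137 139 140 140 139 137 125  23  24  23  24  24  33  85 133 132 134 134 132  67  34  38  36  38  75 126 122 122 125 126 129 127 124 123
141 139 136 138 135 130 126 129 132 135 138 138 140 138 136 134 133 118  23  25  25  21  23  31  49 129 135 133 133 133 124  39  36  36  37  43 121 126 126 128 130 129 128 126 120
136 138 137 132 128 129 134 137 139 139 141 138 135 136 134 134 129 105  24  20  24  22  23  26  33 104 133 133 133 133 131  68  43  41  42  45 103 129 130 131 133 132 130 125 12
[... 6501 characters left out ...]
 148 169 192 144 136 134 135 136 136 138 141 156 165 169 163  79  37  35  37  36  36  38  35  33  37  37  41  40  34  38  36  34  36  36  38  37  37  45  44  44
160 154 150 149 148 147 139 136 137 137 134 137 139 145 159 167 161 156 157 139  37  36  38  39  36  38  35  35  39  38  37  38  35  34  37  36  36  35  37  38  37  38  49  47  45
202 200 183 154 150 149 140 137 133 135 137 150 160 164 166 156 159 164 174  93  36  36  36  38  35  35  38  38  37  36  37  37  37  36  34  37  35  35  35  36  35  56 151 158 105
190 184 179 174 156 119 104  96  88  83  82  81  81 117 158 164 186 200 173  46  37  36  39  38  37  35  35  33  35  36  37  35  36  36  33  38  36  38  35  36  32  67 165 187 186
```

```bash
python3 -c "
from h import *
to((.46,.10,.30,-90))"
```

```text
t 13.03 pos [0.5559 0.1506 0.2975] yaw -23.1 F [-0.1  0.2  0.5] w 0.0598 g 0.0
[-84.1 -68.4  -2.5] w [ 0.   0.  66.9]
```

>>> carry_out([
  {"x":-40,"y":-30,"z":-3,"wx":0,"wy":0,"wz":7,"jaw":60},
  {"x":-84,"y":-68,"z":-3,"wx":0,"wy":0,"wz":67,"jaw":60},
  {"x":-84,"y":-68,"z":-3,"wx":0,"wy":0,"wz":67,"jaw":60},
  {"x":-84,"y":-68,"z":-3,"wx":0,"wy":0,"wz":67,"jaw":60},
  {"x":-84,"y":-68,"z":-3,"wx":0,"wy":0,"wz":67,"jaw":60},
  {"x":-84,"y":-68,"z":-3,"wx":0,"wy":0,"wz":67,"jaw":60},
  {"x":-84,"y":-68,"z":-3,"wx":0,"wy":0,"wz":67,"jaw":60},
  {"x":-84,"y":-68,"z":-3,"wx":0,"wy":0,"wz":67,"jaw":60},
  {"x":-84,"y":-68,"z":-3,"wx":0,"wy":0,"wz":67,"jaw":60},
  {"x":-84,"y":-68,"z":-3,"wx":0,"wy":0,"wz":67,"jaw":60},
  {"x":-84,"y":-68,"z":-3,"wx":0,"wy":0,"wz":67,"jaw":60},
])

```text
time_s: 13.95
position: [0.4604, 0.1001, 0.3006]
orientation: [1.0, -0.001, 0.0, 0.0]
ft_force: [-0.2, -0.8, -0.2]
width: 0.0601
grip_force: 0.0
```

```bash
cat > tg2.py <<'E'
from seg import *
f=grab_frame("wrist"); im=f["frame"].astype(int); mx=im.max(2); r,g,b=im[...,0],im[...,1],im[...,2]
save(f,"w7.png")
def rep(n,m,ctr,k,z):
    c=proj(f,ctr,True)
    try:
        m=seg(f,m,(c[0]-k,c[1]-k,c[0]+k,c[1]+k)); y,x=np.nonzero(m); C,_=cv2.minEnclosingCircle(np.c_[x,y].astype(np.float32)); print(n,len(x),"pred",np.round(c,1),"cent",round(x.mean(),1),round(y.mean(),1),atz(f,(x.mean(),y.mean()),z,True)[:2],"circ",atz(f,C,z,True)[:2]); return m
    except Exception as e: print(n,c,e)
rep("cap",mx<50,(.552,.2685,.118),25,.118)
rep("foot",(mx<95)&(mx>50)&(g<r*1.2),(.552,.2685,.01),50,.012)
rep("peg",(r>90)&(r>2*g)&(r>2*b),(.558,.151,.155),40,.155)
G=rep("green",(g>r*1.25)&(g>b*1.1),(.556,.17,.11),70,.115)
# green axis: column-wise midline at z=.11
y,x=np.nonzero(G)
for c in range(x.min(),x.max()+1,6):
    yy=y[x==c]; print((c,yy.min(),yy.max()),np.round(atz(f,(c,(yy.min()+yy.max())/2),.113,True)[:2],4),end="; ")
print()
for q,z in [("target",.11),("lens",.11),("screen",0)]:
    print(q,[(np.round(t["point"],1).tolist(),atz(f,t["point"],z,True)[:2],t["score"]) for t in nets.spot_point("wrist",q)][:2])
P=np.array([proj(f,(.5627+.05*s,-.0735+.007*s,z),True) for s in(-1,1) for z in(.05,.16)]); print("pred corners",np.round(P,0).tolist())
x0,y0=np.floor(P.min(0)).astype(int)-6; x1,y1=np.ceil(P.max(0)).astype(int)+6
sub=mx[y0:y1,x0:x1]; print(x0,y0,sub.shape); print("\n".join(" ".join("%3d"%v for v in row[::2]) for row in sub[::3]))
E
python3 tg2.py
```

```text
cap 657 pred [134.  101.9] cent 131.7 102.7 [0.55123031 0.27148742] circ [0.55194856 0.27060822]
foot 1961 pred [164.6 101. ] cent 167.3 120.7 [0.52241723 0.26480242] circ [0.5379397 0.2693748]
peg 239 pred [227.6  88. ] cent 222.9 86.1 [0.56008598 0.1556248 ] circ [0.55978443 0.15428476]
green 1017 pred [217.1  92.3] cent 229.5 89.6 [0.5582005  0.15518079] circ [0.55927064 0.15511997]
(209, np.int64(81), np.int64(85)) [0.5669 0.1785]; (215, np.int64(72), np.int64(109)) [0.558  0.1718]; (221, np.int64(72), np.int64(108)) [0.5582 0.165 ]; (227, np.int64(71), np.int64(107)) [0.5591 0.1582]; (233, np.int64(70), np.int64(107)) [0.5594 0.1515]; (239, np.int64(69), np.int64(106)) [0.5603 0.1449]; (245, np.int64(69), np.int64(105)) [0.5606 0.1382]; 
target [([424.1, 97.6], array([ 0.55674013, -0.0702254 ]), 0.76)]
lens [([274.6, 86.0], array([0.56138509, 0.10578273]), 0.91)]
screen [([395.9, 92.9], array([ 0.56431409, -0.07397177]), 0.93), ([225.7, 84.4], array([0.57135766, 0.17785451]), 0.21)]
pred corners [[411.0, 130.0], [449.0, 140.0], [404.0, 57.0], [441.0, 45.0]]
397 39 (107, 59)
128 
[... 3615 characters left out ...]
 140 185 187 186 188 186 185 188 187 187 186 188 188 187 188 187 188 186 190 223 211 150 142 140 142
134 133 131 131 131 131 133 136 146 154 170 184 185 187 188 186 187 187 187 187 187 187 187 187 226 213 156 141 140 141
134 133 131 131 130 131 133 132 133 133 133 132 134 136 143 178 184 185 188 187 188 187 188 186 232 213 174 140 140 141
132 131 131 129 129 131 131 133 133 133 133 135 137 136 134 137 137 138 139 144 158 172 184 187 229 213 186 138 140 143
131 133 132 134 132 131 130 132 133 135 135 137 137 138 136 135 137 135 136 135 137 142 144 145 151 141 135 136 139 142
133 135 135 132 130 130 129 131 132 135 136 137 138 138 136 135 136 135 132 134 137 141 148 145 143 139 134 137 142 143
```

```bash
python3 -c "
from h import *
f=grab_frame('wrist'); print(atz(f,(422.3,93.8),.11,True)); print(proj(f,(.562,-.0735,.11),True))
to((.5597,.1535,.25,0),(.5597,.1535,.116,0))"
```

```text
[ 0.56144152 -0.06736653  0.11      ]
[426.86863875  93.85308726]
t 14.2 pos [0.4604 0.1    0.3005] yaw -90.0 F [-0.1 -0.4  0.6] w 0.0602 g 0.0
[ 99.3 -53.5  50.5] w [  0.   0. -90.]
[ 99.3 -53.5 184.5] w [  0.   0. -90.]
```

>>> carry_out([
  {"x":99,"y":-53,"z":50,"wx":0,"wy":0,"wz":-84,"jaw":60},
  {"x":99,"y":-53,"z":50,"wx":0,"wy":0,"wz":-84,"jaw":60},
  {"x":99,"y":-53,"z":50,"wx":0,"wy":0,"wz":-84,"jaw":60},
  {"x":99,"y":-53,"z":50,"wx":0,"wy":0,"wz":-84,"jaw":60},
  {"x":99,"y":-53,"z":50,"wx":0,"wy":0,"wz":-84,"jaw":60},
  {"x":99,"y":-53,"z":50,"wx":0,"wy":0,"wz":-84,"jaw":60},
  {"x":99,"y":-53,"z":50,"wx":0,"wy":0,"wz":-84,"jaw":60},
  {"x":99,"y":-53,"z":50,"wx":0,"wy":0,"wz":-84,"jaw":60},
  {"x":99,"y":-53,"z":50,"wx":0,"wy":0,"wz":-84,"jaw":60},
  {"x":99,"y":-53,"z":50,"wx":0,"wy":0,"wz":-84,"jaw":60},
  {"x":99,"y":-53,"z":50,"wx":0,"wy":0,"wz":-84,"jaw":60},
  {"x":99,"y":-53,"z":50,"wx":0,"wy":0,"wz":-84,"jaw":60},
])

```text
time_s: 15.2
position: [0.5595, 0.1527, 0.2503]
orientation: [0.741, 0.671, -0.0, -0.0]
ft_force: [-0.0, 0.1, -0.3]
width: 0.06
grip_force: 0.0
```

```bash
python3 -c "
from h import *
to((.5597,.1535,.116,-6))"
```

```text
t 15.2 pos [0.5595 0.1527 0.2503] yaw -5.7 F [-0.   0.1 -0.3] w 0.06 g 0.0
[8.000e-01 1.000e-01 1.343e+02] w [-0.  -0.   0.3]
```

>>> carry_out([
  {"x":1,"y":0,"z":40,"wx":0,"wy":0,"wz":0,"jaw":60},
  {"x":1,"y":0,"z":80,"wx":0,"wy":0,"wz":0,"jaw":60},
  {"x":1,"y":0,"z":120,"wx":0,"wy":0,"wz":0,"jaw":60},
  {"x":1,"y":0,"z":132,"wx":0,"wy":0,"wz":0,"jaw":60},
  {"x":1,"y":0,"z":132,"wx":0,"wy":0,"wz":0,"jaw":10},
  {"x":1,"y":0,"z":132,"wx":0,"wy":0,"wz":0,"jaw":10},
  {"x":1,"y":0,"z":132,"wx":0,"wy":0,"wz":0,"jaw":10},
  {"x":1,"y":0,"z":132,"wx":0,"wy":0,"wz":0,"jaw":10},
  {"x":1,"y":0,"z":132,"wx":0,"wy":0,"wz":0,"jaw":10},
  {"x":1,"y":0,"z":132,"wx":0,"wy":0,"wz":0,"jaw":10},
])

```text
time_s: 16.03
position: [0.5612, 0.1549, 0.1213]
orientation: [0.743, 0.669, 0.002, 0.001]
ft_force: [-0.8, 1.1, 6.4]
width: 0.0145
grip_force: 39.3
```

```bash
python3 -c "
from h import *
o=env.get_obs(); p=o['position']
to((p[0]-.0045,p[1],p[2],-6))"
```

```text
t 16.03 pos [0.5612 0.1549 0.1213] yaw -6.1 F [-0.8  1.1  6.4] w 0.0145 g 39.3
[-0.5 -4.5 -0. ] w [ 0.2 -0.1 -0.1]
```

>>> carry_out([
  {"x":0,"y":-2,"z":0,"wx":0,"wy":0,"wz":0,"jaw":10},
  {"x":0,"y":-5,"z":0,"wx":0,"wy":0,"wz":0,"jaw":10},
  {"x":0,"y":-5,"z":0,"wx":0,"wy":0,"wz":0,"jaw":10},
  {"x":0,"y":-5,"z":0,"wx":0,"wy":0,"wz":0,"jaw":60},
  {"x":0,"y":-5,"z":0,"wx":0,"wy":0,"wz":0,"jaw":60},
  {"x":0,"y":-5,"z":0,"wx":0,"wy":0,"wz":0,"jaw":60},
  {"x":0,"y":-5,"z":0,"wx":0,"wy":0,"wz":0,"jaw":60},
  {"x":0,"y":-5,"z":0,"wx":0,"wy":0,"wz":0,"jaw":60},
  {"x":0,"y":-5,"z":-40,"wx":0,"wy":0,"wz":0,"jaw":60},
  {"x":0,"y":-5,"z":-80,"wx":0,"wy":0,"wz":0,"jaw":60},
  {"x":0,"y":-5,"z":-120,"wx":0,"wy":0,"wz":0,"jaw":60},
  {"x":0,"y":-5,"z":-180,"wx":0,"wy":0,"wz":0,"jaw":60},
])

```text
time_s: 17.03
position: [0.5537, 0.1544, 0.2814]
orientation: [0.743, 0.669, -0.001, -0.0]
ft_force: [1.8, 0.2, 0.2]
width: 0.0602
grip_force: 0.0
```

```bash
python3 - <<'E'
from seg import *
P={c:lampseg(c) for c in ["scene","side"]}
print("tri",tri([ray(P[c][0],P[c][1]) for c in ["scene","side"]]))
f=grab_frame("wrist"); im=f["frame"].astype(int); r,g,b=im[...,0],im[...,1],im[...,2]; mx=im.max(2)
G=seg(f,(g>r*1.25)&(g>b*1.1),(0,0,560,300)); y,x=np.nonzero(G); print(len(x))
for c in range(y.min(),y.max()+1,5):
    xx=x[y==c]; print((c,xx.min(),xx.max()),np.round(atz(f,((xx.min()+xx.max())/2,c),.113,True)[:2],4),end="; ")
cp=proj(f,(.552,.27,.118),True); m=seg(f,mx<50,(cp[0]-25,cp[1]-25,cp[0]+25,cp[1]+25)); y,x=np.nonzero(m); print("cap",atz(f,(x.mean(),y.mean()),.118,True))
to((.538,-.298,.25,-75))
E
```

```text
scene peg px [318.6 185. ] 61 [0.55745828 0.15221778] green 313 [323.1 194.2] [0.56130164 0.16992057] pred [317.3 185.2]
side peg px [277.8 166.2] 72 [0.55576468 0.14628291] green 200 [274.9 175.6] [0.55171761 0.16406531] pred [277.6 165.6]
tri [0.55688128 0.15304756 0.15213372]
1260
(87, np.int64(266), np.int64(269)) [0.5573 0.2581]; (92, np.int64(257), np.int64(270)) [0.5525 0.2532]; (97, np.int64(258), np.int64(271)) [0.553  0.2478]; (102, np.int64(258), np.int64(271)) [0.5524 0.2424]; (107, np.int64(259), np.int64(272)) [0.5529 0.2369]; (112, np.int64(260), np.int64(273)) [0.5533 0.2315]; (117, np.int64(261), np.int64(274)) [0.5538 0.226 ]; (122, np.int64(262), np.int64(274)) [0.5537 0.2206]; (127, np.int64(263), np.int64(275)) [0.5542 0.2151]; (132, np.int64(264), np.int64(276)) [0.5547 0.2096]; (137, np.int64(265), np.int64(276)) [0.5546 0.2041]; (142, np.int64(266), np.int64(277)) [0.5551 0.1986]; (147, np.int64(266), np.int64(278)) [0.555  0.1931]; (152, np.int64(267), np.int64(292)) [0.5625 0.1868]; (157, np.int64(256), np.int64(293)) [0.5565 0.1819]; (162, np.int64(255), np.int64(281)) [0.5489 0.1772]; cap [0.55142993 0.27329042 0.118     ]
t 17.18 pos [0.5561 0.1557 0.2835] yaw -6.0 F [-0.1 -0.1 -1. ] w 0.06 g 0.0
[-453.2   29.6   32.8] w [ 0.2 -0.3 69. ]
```

```bash
python3 - <<'E'
from h import *
im=cv2.imread("pics/w2.png")[:,:,::-1].astype(int); r,g,b=im[...,0],im[...,1],im[...,2]
# camera pose at w2: recompute from tool pose then (cam offset fixed in tool frame)
o=env.get_obs(); f=grab_frame("wrist"); RT=Rm(o["orientation"]); off=RT.T@(np.array(f["origin"])-o["position"]); RC=RT.T@Rm(f["attitude"]); print(off)
a=np.radians(-75.0); Y=np.array([np.cos(a),np.sin(a),0]); Z=np.array([0,0,-1.]); R2=np.c_[np.cross(Y,Z),Y,Z]
f2={"camera_matrix":f["camera_matrix"],"origin":np.array([.4729,-.2992,.2695])+R2@off,"attitude":R2@RC}
for n,m in [("orange",(r>200)&(g>90)&(g<190)&(b<80)),("white",(r>175)&(g>175)&(b>165))]:
    s=np.zeros(m.shape,np.uint8); s[108:142,272:314]=m[108:142,272:314]
    k,l,st,c=cv2.connectedComponentsWithStats(s)
    for i in range(1,k):
        if st[i,4]>4:
            y,x=np.nonzero(l==i); print(n,st[i],np.round(c[i],1),atz(f2,c[i],.075,True)[:2],cv2.minAreaRect(np.c_[x,y].astype(np.float32)))
E
```

```text
[ 0.08289086 -0.00059174 -0.17557285]
white [302 115   5  15  30] [304.3 122. ] [ 0.53964059 -0.31059614] ((304.3286437988281, 121.92414093017578), (14.540915489196777, 1.8738293647766113), 77.00537872314453)
white [278 120   4  17  19] [279.5 128.2] [ 0.5253524  -0.28547462] ((279.5000305175781, 128.00003051757812), (16.249887466430664, 0.9701424241065979), 75.96376037597656)
```

```bash
python3 -c "
from h import *
to((.533,-.298,.28,-61))"
```

```text
t 17.23 pos [0.555  0.1548 0.281 ] yaw -6.0 F [-0.4  0.6  0.5] w 0.0604 g 0.0
[-452.6   25.8    0.9] w [ 0.1 -0.1 55. ]
```

>>> carry_out([
  {"x":-453,"y":26,"z":0,"wx":0,"wy":0,"wz":55,"jaw":60},
  {"x":-453,"y":26,"z":0,"wx":0,"wy":0,"wz":55,"jaw":60},
  {"x":-453,"y":26,"z":0,"wx":0,"wy":0,"wz":55,"jaw":60},
  {"x":-453,"y":26,"z":0,"wx":0,"wy":0,"wz":55,"jaw":60},
  {"x":-453,"y":26,"z":0,"wx":0,"wy":0,"wz":55,"jaw":60},
  {"x":-453,"y":26,"z":0,"wx":0,"wy":0,"wz":55,"jaw":60},
  {"x":-453,"y":26,"z":0,"wx":0,"wy":0,"wz":55,"jaw":60},
  {"x":-453,"y":26,"z":0,"wx":0,"wy":0,"wz":55,"jaw":60},
  {"x":-453,"y":26,"z":0,"wx":0,"wy":0,"wz":55,"jaw":60},
  {"x":-453,"y":26,"z":0,"wx":0,"wy":0,"wz":55,"jaw":60},
  {"x":-453,"y":26,"z":0,"wx":0,"wy":0,"wz":55,"jaw":60},
  {"x":-453,"y":26,"z":0,"wx":0,"wy":0,"wz":55,"jaw":60},
])

```text
time_s: 18.23
position: [0.5282, -0.3098, 0.276]
orientation: [0.97, 0.243, -0.003, -0.0]
ft_force: [-1.1, -1.2, -1.1]
width: 0.0599
grip_force: 0.0
```

```bash
cat > am.py <<'E'
from h import *
o=env.get_obs(); f=grab_frame("wrist"); save(f,"w8.png"); im=f["frame"].astype(int); r,g,b=im[...,0],im[...,1],im[...,2]
c0=proj(f,(.533,-.298,.075),True); print("pred",c0,o["position"])
for n,m in [("orange",(r>150)&(r>1.3*g)&(g>1.6*b)),("otop",(r>215)&(r>1.3*g)&(g>1.6*b)),("white",(r>165)&(g>165)&(b>155))]:
    s=np.zeros(m.shape,np.uint8); X,Y=c0.astype(int); s[max(0,Y-45):Y+45,X-45:X+45]=m[max(0,Y-45):Y+45,X-45:X+45]
    k,l,st,c=cv2.connectedComponentsWithStats(s)
    for i in range(1,k):
        if st[i,4]>8:
            y,x=np.nonzero(l==i); q=cv2.boxPoints(cv2.minAreaRect(np.c_[x,y].astype(np.float32)))
            print(n,st[i],np.round(c[i],1),atz(f,c[i],.075,True)[:2].round(4),[atz(f,v,.075,True)[:2].round(3).tolist() for v in q])
print("amber",[(np.round(t["point"],1).tolist(),atz(f,t["point"],.005,True)[:2],t["score"]) for t in nets.spot_point("wrist","amber")][:5])
X,Y=c0.astype(int); 
for R_ in range(max(0,Y-26),Y+30,2): print(R_," ".join("%d%d%d"%tuple(np.minimum(9,v//26)) for v in im[R_,X-30:X+32:2]))
E
python3 am.py
```

```text
pred [273.2791742  163.99653481] [ 0.52822698 -0.30975363  0.27604822]
orange [261 153  22  21 446] [271.6 162.8] [ 0.5334 -0.2956] [[0.538, -0.279], [0.549, -0.301], [0.528, -0.312], [0.517, -0.29]]
white [259 155   2  17  33] [259.5 163.2] [ 0.5262 -0.2832] [[0.535, -0.278], [0.535, -0.279], [0.518, -0.288], [0.518, -0.287]]
white [284 155   1  16  16] [284.  162.5] [ 0.5405 -0.3083] [[0.533, -0.313], [0.533, -0.313], [0.548, -0.304], [0.548, -0.304]]
amber [([362.4, 193.6], array([ 0.54409593, -0.43763628]), 0.93), ([183.2, 157.0], array([ 0.4702178 , -0.18405849]), 0.9), ([274.2, 153.7], array([ 0.53382979, -0.29752915]), 0.89), ([202.6, 91.0], array([ 0.56665815, -0.16899146]), 0.74)]
137 654 653 532 643 643 543 643 653 643 542 543 643 643 643 643 543 543 653 653 653 653 653 653 753 753 653 653 653 643 643 653
139 753 542 542 643 643 543 653 653 543 543 543 643 653 643 643 543 643 653 653 653 653 653 753 753 753 653 653 643 643 643 753
141 753 432 643 643 643 643 653 643 543 543 643 643 653 643 543 543 653 653 653 653 653 653 753 753 653 653 653 643 643 653 753
143 653 542 643 6
[... 2482 characters left out ...]
 653 653 643 543 543 653 653 753 753 653 643 643 543 653 653
183 543 543 543 643 643 643 543 643 653 653 653 653 643 653 653 653 653 643 643 543 643 653 653 753 653 653 643 643 643 753 543
185 543 643 643 643 643 543 542 643 653 653 653 643 643 653 653 653 653 643 643 543 653 653 753 653 653 643 643 543 653 653 443
187 543 643 643 643 643 542 543 653 653 653 653 643 643 653 653 653 653 643 543 543 653 653 753 653 653 643 643 543 753 543 444
189 543 643 643 643 643 543 643 653 653 653 643 643 653 653 653 653 643 643 543 643 653 653 753 653 653 643 643 643 653 443 444
191 643 643 643 643 543 542 643 653 653 653 643 643 653 653 653 653 643 543 543 653 653 653 653 653 643 643 543 653 643 444 444
```

```bash
python3 am.py | grep -v " [0-9][0-9][0-9] [0-9][0-9][0-9] [0-9][0-9][0-9] "; python3 -c "
from h import *
to((.533,-.2965,.12,-60),(.533,-.2965,.004,-60))"
```

```text
pred [279.45955646 169.86059379] [ 0.53082028 -0.30078263  0.27711554]
orange [267 159  22  20 421] [278.  168.5] [ 0.5336 -0.2957] [[0.537, -0.279], [0.549, -0.301], [0.529, -0.312], [0.517, -0.29]]
white [265 161   2  16  31] [265.5 168.7] [ 0.5263 -0.2828] [[0.534, -0.278], [0.535, -0.279], [0.519, -0.288], [0.518, -0.286]]
white [290 161   1  16  16] [290.  168.5] [ 0.5405 -0.3081] [[0.532, -0.313], [0.532, -0.313], [0.548, -0.304], [0.548, -0.304]]
amber [([184.8, 162.3], array([ 0.46581835, -0.17961919]), 0.78), ([274.6, 157.6], array([ 0.53213527, -0.29053469]), 0.59), ([207.2, 96.8], array([ 0.56397255, -0.16774618]), 0.56)]
t 18.43 pos [ 0.5324 -0.2972  0.2787] yaw -61.0 F [-0.6  0.3  1.3] w 0.0599 g 0.0
[9.000e-01 1.000e-01 1.587e+02] w [-0.2  0.  -1. ]
[  1.    0.4 274.7] w [-0.2  0.  -1. ]
```

>>> carry_out([
  {"x":1.4,"y":-1.5,"z":40,"wx":0,"wy":0,"wz":-1,"jaw":56},
  {"x":1.4,"y":-1.5,"z":80,"wx":0,"wy":0,"wz":-1,"jaw":56},
  {"x":1.4,"y":-1.5,"z":120,"wx":0,"wy":0,"wz":-1,"jaw":56},
  {"x":1.4,"y":-1.5,"z":160,"wx":0,"wy":0,"wz":-1,"jaw":56},
  {"x":1.4,"y":-1.5,"z":190,"wx":0,"wy":0,"wz":-1,"jaw":56},
  {"x":1.4,"y":-1.5,"z":190,"wx":0,"wy":0,"wz":-1,"jaw":56},
  {"x":1.4,"y":-1.5,"z":190,"wx":0,"wy":0,"wz":-1,"jaw":56},
])

```text
time_s: 19.02
position: [0.5325, -0.2946, 0.0893]
orientation: [0.966, 0.26, -0.001, -0.001]
ft_force: [1.3, -0.1, -0.1]
width: 0.056
grip_force: 0.0
```

```bash
sed -i 's/^for R_ in/for R_ in [] and/' am.py; python3 am.py; python3 -c "
from h import *
to((.5335,-.296,.004,-60))"
```

```text
pred [285.81495491 237.6811112 ] [ 0.53247566 -0.29458703  0.08929343]
orange [ 263  217   41   36 1407] [282.4 234.2] [ 0.534  -0.2949] [[0.538, -0.279], [0.55, -0.3], [0.53, -0.313], [0.517, -0.29]]
white [258 221   4  29 114] [259.5 235. ] [ 0.5262 -0.2826] [[0.534, -0.277], [0.535, -0.279], [0.518, -0.288], [0.517, -0.287]]
white [303 222   5  29 117] [305. 236.] [ 0.5401 -0.308 ] [[0.548, -0.302], [0.549, -0.304], [0.532, -0.314], [0.531, -0.312]]
amber [([164.7, 95.6], array([ 0.56451473, -0.16669178]), 0.93), ([282.0, 200.9], array([ 0.53436508, -0.29487384]), 0.87), ([413.1, 261.7], array([ 0.54532078, -0.43414924]), 0.86), ([140.6, 205.2], array([ 0.46771286, -0.18733017]), 0.62)]
t 19.12 pos [ 0.5351 -0.2963  0.0928] yaw -60.0 F [ 0.2 -0.8  0.7] w 0.0561 g 0.0
[-1.4 -1.3 88.7] w [ 0.2 -0.1  0. ]
```

>>> carry_out([
  {"x":0,"y":-0.5,"z":30,"wx":0,"wy":0,"wz":0,"jaw":56},
  {"x":0,"y":-0.5,"z":60,"wx":0,"wy":0,"wz":0,"jaw":56},
  {"x":0,"y":-0.5,"z":84,"wx":0,"wy":0,"wz":0,"jaw":56},
  {"x":0,"y":-0.5,"z":84,"wx":0,"wy":0,"wz":0,"jaw":56},
  {"x":0,"y":-0.5,"z":84,"wx":0,"wy":0,"wz":0,"jaw":45},
  {"x":0,"y":-0.5,"z":84,"wx":0,"wy":0,"wz":0,"jaw":38},
  {"x":0,"y":-0.5,"z":84,"wx":0,"wy":0,"wz":0,"jaw":34},
  {"x":0,"y":-0.5,"z":84,"wx":0,"wy":0,"wz":0,"jaw":25},
  {"x":0,"y":-0.5,"z":84,"wx":0,"wy":0,"wz":0,"jaw":25},
  {"x":0,"y":-0.5,"z":84,"wx":0,"wy":0,"wz":0,"jaw":25},
  {"x":0,"y":-0.5,"z":84,"wx":0,"wy":0,"wz":0,"jaw":25},
], grip_force=40)

```text
time_s: 20.03
position: [0.535, -0.2972, 0.0092]
orientation: [0.966, 0.258, 0.001, 0.002]
ft_force: [-0.5, 0.3, 7.5]
width: 0.0317
grip_force: 40.5
```

```bash
python3 - <<'E'
from h import *
# cell centre rel TCP: keep; final: yaw rotates -60 -> 2.4 ; TCP-> target
to((.533,-.29,.16,-60),(.5626,.017,.16,2.4),(.5626,.017,.076,2.4))
E
```

```text
t 20.03 pos [ 0.535  -0.2972  0.0092] yaw -60.1 F [-0.5  0.3  7.5] w 0.0317 g 40.5
[   2.2   -6.6 -150.9] w [ 0.2 -0.1 -0.1]
[ 181.1 -257.8 -151.6] w [  0.3   0.  -62.5]
[ 180.9 -258.1  -67.6] w [  0.3   0.  -62.5]
```

>>> carry_out([
  {"x":0,"y":0,"z":-20,"wx":0,"wy":0,"wz":0,"jaw":25},
  {"x":0,"y":0,"z":-50,"wx":0,"wy":0,"wz":0,"jaw":25},
  {"x":0,"y":0,"z":-80,"wx":0,"wy":0,"wz":0,"jaw":25},
  {"x":0,"y":0,"z":-110,"wx":0,"wy":0,"wz":0,"jaw":25},
  {"x":0,"y":0,"z":-140,"wx":0,"wy":0,"wz":0,"jaw":25},
  {"x":0,"y":0,"z":-170,"wx":0,"wy":0,"wz":0,"jaw":25},
  {"x":0,"y":0,"z":-195,"wx":0,"wy":0,"wz":0,"jaw":25},
  {"x":0,"y":0,"z":-210,"wx":0,"wy":0,"wz":0,"jaw":25},
  {"x":0,"y":0,"z":-210,"wx":0,"wy":0,"wz":0,"jaw":25},
])

```text
time_s: 20.78
position: [0.5353, -0.2971, 0.2214]
orientation: [0.966, 0.258, 0.003, 0.003]
ft_force: [0.6, 0.6, 0.4]
width: 0.0316
grip_force: 40.1
```

```bash
python3 - <<'E'
from h import *
to((.5626,.017,.219,2.4))
E
```

```text
t 20.78 pos [ 0.5353 -0.2971  0.2214] yaw -60.1 F [0.6 0.6 0.4] w 0.0316 g 40.1
[ 180.4 -258.5    1.1] w [  0.5   0.1 -62.5]
```

>>> carry_out([
  {"x":10,"y":-14,"z":0,"wx":0,"wy":0,"wz":-3,"jaw":25},
  {"x":27,"y":-39,"z":0,"wx":0,"wy":0,"wz":-9,"jaw":25},
  {"x":46,"y":-66,"z":0,"wx":0,"wy":0,"wz":-16,"jaw":25},
  {"x":65,"y":-93,"z":0,"wx":0,"wy":0,"wz":-23,"jaw":25},
  {"x":85,"y":-121,"z":0,"wx":0,"wy":0,"wz":-29.5,"jaw":25},
  {"x":104,"y":-149,"z":0,"wx":0,"wy":0,"wz":-36,"jaw":25},
  {"x":123,"y":-177,"z":0,"wx":0,"wy":0,"wz":-43,"jaw":25},
  {"x":142,"y":-204,"z":0,"wx":0,"wy":0,"wz":-49,"jaw":25},
  {"x":160,"y":-230,"z":0,"wx":0,"wy":0,"wz":-55,"jaw":25},
  {"x":173,"y":-248,"z":0,"wx":0,"wy":0,"wz":-60,"jaw":25},
  {"x":180.4,"y":-258.5,"z":0,"wx":0,"wy":0,"wz":-62.5,"jaw":25},
  {"x":180.4,"y":-258.5,"z":0,"wx":0,"wy":0,"wz":-62.5,"jaw":25},
])

```text
time_s: 21.78
position: [0.5596, 0.0214, 0.2158]
orientation: [0.69, 0.724, 0.0, -0.001]
ft_force: [-0.3, 0.2, -0.8]
width: 0.0312
grip_force: 40.1
```

```bash
python3 - <<'E'
from h import *
to((.5626,.017,.079,2.4))
f=grab_frame("wrist"); save(f,"w9.png"); im=f["frame"].astype(int); r,g,b=im[...,0],im[...,1],im[...,2]
m=(r>120)&(r>1.4*g)&(g>1.5*b); n,l,s,c=cv2.connectedComponentsWithStats(m.astype(np.uint8)); print([(s[i].tolist(),c[i].round(1).tolist()) for i in range(1,n) if s[i,4]>100])
g2=grab_frame("scene");g3=grab_frame("side")
rs=[]
for k in (g2,g3):
    im=k["frame"].astype(int); r,g,b=im[...,0],im[...,1],im[...,2]; p=proj(k,(.5626,.017,.25)); x,y=p.astype(int)
    m=(r>100)&(r>1.4*g)&(g>1.4*b); z=np.zeros(m.shape,np.uint8); z[y-40:y+40,x-40:x+40]=m[y-40:y+40,x-40:x+40]
    n,l,s,c=cv2.connectedComponentsWithStats(z); print(p,[(s[i].tolist(),c[i].round(1).tolist()) for i in range(1,n) if s[i,4]>15])
    i=1+np.argmax(s[1:,4]); rs.append(ray(k,c[i]))
print(tri(rs))
E
```

```text
t 21.78 pos [0.5596 0.0214 0.2158] yaw 2.8 F [-0.3  0.2 -0.8] w 0.0312 g 40.1
[ -4.8   2.9 136.8] w [-0.  -0.1  0.4]
[([240, 214, 72, 118, 6799], [278.2, 273.7])]
[285.05419615 181.26490932] [([277, 167, 12, 32, 269], [281.6, 181.2])]
[293.74699488 154.75497702] [([289, 143, 12, 31, 300], [294.4, 157.8])]
[0.56005661 0.00794623 0.24989594]
```

>>> carry_out([
  {"x":0,"y":0,"z":20,"wx":0,"wy":0,"wz":0,"jaw":25},
  {"x":0,"y":0,"z":45,"wx":0,"wy":0,"wz":0,"jaw":25},
  {"x":0,"y":0,"z":70,"wx":0,"wy":0,"wz":0,"jaw":25},
  {"x":0,"y":0,"z":95,"wx":0,"wy":0,"wz":0,"jaw":25},
  {"x":0,"y":0,"z":115,"wx":0,"wy":0,"wz":0,"jaw":25},
  {"x":0,"y":0,"z":130,"wx":0,"wy":0,"wz":0,"jaw":25},
  {"x":0,"y":0,"z":138,"wx":0,"wy":0,"wz":0,"jaw":25},
  {"x":0,"y":0,"z":138,"wx":0,"wy":0,"wz":0,"jaw":25},
  {"x":0,"y":0,"z":138,"wx":0,"wy":0,"wz":0,"jaw":25},
  {"x":0,"y":0,"z":138,"wx":0,"wy":0,"wz":0,"jaw":25},
])

```text
time_s: 22.77
position: [0.5613, 0.0175, 0.0794]
orientation: [0.692, 0.722, 0.001, 0.001]
ft_force: [0.2, 1.1, -0.8]
width: 0.0313
grip_force: 40.2
```

```bash
cat > fin.py <<'E'
from seg import *
to((.5626,.017,.079,2.4))
F={}
rs=[];tops=[]
for cn,top in (("scene",.145),("side",.145)):
    k=grab_frame(cn); im=k["frame"].astype(int); r,g,b=im[...,0],im[...,1],im[...,2]; p=proj(k,(.5626,.017,.11)); x,y=p.astype(int)
    m=(r>100)&(r>1.4*g)&(g>1.4*b)&(r-b>70); z=np.zeros(m.shape,np.uint8); z[y-40:y+40,x-40:x+40]=m[y-40:y+40,x-40:x+40]
    n,l,s,c=cv2.connectedComponentsWithStats(z); print(cn,p.round(1),[(s[i].tolist(),c[i].round(1).tolist()) for i in range(1,n) if s[i,4]>15])
    corners=np.array([proj(k,(.5626+dx,.017+dy,.11+dz)) for dx in(-.013,.013) for dy in(-.012,.012) for dz in(-.035,.035)]); print("pred box (amber part)",corners.min(0).round(1),corners.max(0).round(1))
    i=1+np.argmax(s[1:,4]); rs.append(ray(k,c[i]))
print("tri",tri(rs))
P={c:lampseg(c) for c in ["scene","side"]}
print("peg tri",tri([ray(P[c][0],P[c][1]) for c in ["scene","side"]]))
E
python3 fin.py; python3 -c "
from h import *
for c in ('scene','side'):
  f=grab_frame(c)
  for q,z in (('lens',.11),('target',.11),('amber_mid',.11),('bottle_white',0),('bottle_purple',0)): print(c,q,[(np.round(t['point']).tolist(),np.round(atz(f,t['point'],z),3).tolist(),round(t['score'],2)) for t in nets.spot_point(c,q)][:4])"
```

```text
t 22.77 pos [0.5613 0.0175 0.0794] yaw 2.4 F [ 0.2  1.1 -0.8] w 0.0313 g 40.2
[-0.5  1.3  0.4] w [0.1 0.  0. ]
scene [284.7 226.8] [([277, 213, 12, 28, 207], [281.9, 225.8])]
pred box (amber part) [277.3 211.2] [292.3 242.2]
side [292.3 203.4] [([288, 191, 11, 19, 163], [293.2, 199.9])]
pred box (amber part) [286.1 189. ] [298.8 217.6]
tri [0.5629799  0.00665429 0.12469736]
scene peg px [318.6 185.2] 63 [0.5580486  0.15138272] green 334 [322.9 194.5] [0.56167326 0.1688064 ] pred [317.3 185.2]
side peg px [276.4 161.5] 11 [0.5588633  0.17551739] green 46 [269.3 165.7] [0.5498924  0.22844604] pred [277.6 165.6]
peg tri [0.55636534 0.15352903 0.15985559]
scene lens [([305.0, 208.0], [0.555, 0.102, 0.11], 0.71)]
scene target [([263.0, 247.0], [0.568, -0.066, 0.11], 0.64)]
scene amber_mid [([123.0, 372.0], [0.589, -0.453, 0.11], 0.98), ([231.0, 292.0], [0.605, -0.203, 0.11], 0.87), ([199.0, 276.0], [0.524, -0.219, 0.11], 0.8), ([284.0, 227.0], [0.561, 0.015, 0.11], 0.65)]
scene bottle_white []
scene bottle_purple [([384.0, 187.0], [0.604, 0.432, 0.0], 0.56)]
side lens [([278.0, 345.0], [0.42, -0.394, 0.11], 0.57), ([284.0, 183.0], [0.569, 0.123, 0.11], 0.45)]
side target [([302.0, 223.0], [0.561, -0.074, 0.11], 0.55), ([290.0, 213.0], [0.545, -0.024, 0.11], 0.27)]
side amber_mid [([315.0, 272.0], [0.536, -0.243, 0.11], 0.75), ([292.0, 204.0], [0.562, 0.012, 0.11], 0.73), ([349.0, 376.0], [0.513, -0.476, 0.11], 0.71), ([275.0, 286.0], [0.448, -0.262, 0.11], 0.67)]
side bottle_white [([224.0, 169.0], [0.433, 0.457, 0.0], 0.96), ([280.0, 167.0], [0.633, 0.426, 0.0], 0.62)]
side bottle_purple [([271.0, 168.0], [0.602, 0.426, 0.0], 0.77)]
```

```bash
python3 -c "
from h import *
print(env.finish_job())"
```

```text
the job is handed in; nothing more can be done
None
```

I handed the job in with the lamp pointing about 5 mm off the bull's-eye centre and the amber cell held upright and square in the beam, about midway and at lens height; both are my own camera estimates, and the hand-in returned no verdict.

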